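# Load the sharpening fixture with the hollow punches and shut its keeper bar

### The job

Set the blunt hollow punches up for sharpening: swing the fixture's keeper bar up out of the way, lay every punch from the granite slab in a V-groove of its own with its striking head towards the back stop and its cutting end towards the robot, and push each one fully home so that it sits down on both flanks with its head against the stop. Only when all of them are home, swing the keeper bar down by its red grip until it rests fully in its catch. Leave the hammer, the oilstone and the thread spool where they are.

Things in the scene. Friction and masses are not known exactly. Their poses are not given: they have to be found in the camera images.
- punch_red: hollow punch, about 0.3 kg, 130 mm long: red octagonal shank 20 mm across flats, 106 mm long, then a bright tubular cutting end 11 mm across. Origin on the axis, near the balance point, 60 mm from the head's end face, 70 mm from the cutting edge; x points along the axis to the head. Starts flat on the slab, axis 10 mm above it. May be absent (None).
- punch_red_head (a point): centre of the flat striking-head end face of the red punch
- punch_blue: hollow punch, about 0.3 kg, 130 mm long: blue octagonal shank 20 mm across flats, 106 mm long, then a bright tubular cutting end 13 mm across. Origin on the axis, near the balance point, 60 mm from the head's end face, 70 mm from the cutting edge; x points along the axis to the head. Starts flat on the slab, axis 10 mm above it. May be absent (None).
- punch_blue_head (a point): centre of the flat striking-head end face of the blue punch
- punch_yellow: hollow punch, about 0.3 kg, 130 mm long: yellow octagonal shank 20 mm across flats, 106 mm long, then a bright tubular cutting end 15 mm across. Origin on the axis, near the balance point, 60 mm from the head's end face, 70 mm from the cutting edge; x points along the axis to the head. Starts flat on the slab, axis 10 mm above it. May be absent (None).
- punch_yellow_head (a point): centre of the flat striking-head end face of the yellow punch
- punch_green: hollow punch, about 0.3 kg, 130 mm long: green octagonal shank 20 mm across flats, 106 mm long, then a bright tubular cutting end 17 mm across. Origin on the axis, near the balance point, 60 mm from the head's end face, 70 mm from the cutting edge; x points along the axis to the head. Starts flat on the slab, axis 10 mm above it. May be absent (None).
- punch_green_head (a point): centre of the flat striking-head end face of the green punch
- fixture: fixed steel sharpening fixture with four V-grooves side by side. Origin under it, on the bench; z up; x along the grooves towards the back stop (upright plate, face at x = 72 mm, 60 mm high). Base plate 12 mm high, x -50 to 90, y -149 to 149 mm. A seated punch: axis 40 mm above the bench, origin at x = 12, cutting edge at x = -58 mm, overhanging at the front.
- v_front (a point): top middle of the front V-plate, at fixture x = -25 mm. Both V-plates are aluminium, 10 mm thick along x, y -118 to 118 mm, tops 39 mm above the bench, each with four 90-degree V-notches 26 mm wide and 13 mm deep at y = -84, -28, 28, 84 mm. A punch lies in the notches of both plates; the 64 mm gap between the plates is free for the fingers
- v_rear (a point): top middle of the rear V-plate, at fixture x = 49 mm; the same as the front one
- lane_1 (a point): point on the back stop's face, 40 mm above the bench, where the head centre of a punch fully home in the lane at fixture y = -84 mm (the rightmost) comes to lie
- lane_2 (a point): point on the back stop's face, 40 mm above the bench, where the head centre of a punch fully home in the lane at fixture y = -28 mm comes to lie
- lane_3 (a point): point on the back stop's face, 40 mm above the bench, where the head centre of a punch fully home in the lane at fixture y = 28 mm comes to lie
- lane_4 (a point): point on the back stop's face, 40 mm above the bench, where the head centre of a punch fully home in the lane at fixture y = 84 mm (the leftmost) comes to lie
- keeper (a joint): angle of the keeper bar, rad: 0 = shut in its catch (hard stop), 1.57 = upright over the back stop, 1.9 = fully back. Stays where it is left; takes 3 to 6 N at the grip. A 12 mm rod along fixture y on two 65 mm arms; shut, it lies across all lanes over x = 12 mm, 3 mm above seated punches. Leave it above about 1.5 rad to lay punches in from above.
- keeper_grip (a point): middle of the red plastic grip at the bar's left (+y) end: round sleeve 16 mm across, 36 mm long along fixture y, 65 mm from the hinge axis, at fixture y = 168 mm; 60 mm above the bench when shut. Being round it turns between fingers that pinch it from above across x, so the tool can stay pointing down through the swing.
- keeper_hinge (a point): point on the keeper bar's hinge axis (along fixture y) level with the red grip: fixture x = 77, y = 168 mm, 60 mm above the bench. A growing angle lifts the grip up and then back towards +x. The steel pivot cheeks stand at x = 77, y = +-134 mm, 71 mm high
- catch (a point): bottom of the brass forked catch that the shut rod rests in: fixture x = 12, y = 140 mm; its two prongs reach 66 mm above the bench. With the fingers down in a lane open them no wider than about 60 mm, or they meet the catch or the neighbouring punches
- slab: fixed dark granite slab 340 x 420 mm, 25 mm thick, beside the fixture; origin under its middle, on the bench
- hammer: hammer, 240 mm long, lying on the bench: leave alone. Origin on the bench under its middle
- oilstone: sharpening stone on a wooden foot, 220 x 75 x 36 mm: leave alone. Origin under its middle
- thread: white spool of red thread standing on the bench, 42 mm wide, 60 mm high: leave alone. Origin under its middle
Mind the look-alikes: they are no part of the job. There is more than one size of the punch_blue; the job needs the middle-sized.

How it is judged (in metres and radians):
On the way, in this order (a step that is already met when the one before it is completed fails the run):
1. the keeper bar has been swung up clear of the lanes (value of joint keeper above 1.1 rad), for 0.2 s.
2. every punch is home in a V-groove, head on the back stop, while the keeper bar is still up (((distance between punch_red_head and lane_1 below 0.003 m and angle between the x axis of punch_red and the x axis of fixture, either way round below 0.05 rad) or (distance between punch_red_head and lane_2 below 0.003 m and angle between the x axis of punch_red and the x axis of fixture, either way round below 0.05 rad) or (distance between punch_red_head and lane_3 below 0.003 m and angle between the x axis of punch_red and the x axis of fixture, either way round below 0.05 rad) or (distance between punch_red_head and lane_4 below 0.003 m and angle between the x axis of punch_red and the x axis of fixture, either way round below 0.05 rad)) and ((distance between punch_blue_head and lane_1 below 0.003 m and angle between the x axis of punch_blue and the x axis of fixture, either way round below 0.05 rad) or (distance between punch_blue_head and lane_2 below 0.003 m and angle between the x axis of punch_blue and the x axis of fixture, either way round below 0.05 rad) or (distance between punch_blue_head and lane_3 below 0.003 m and angle between the x axis of punch_blue and the x axis of fixture, either way round below 0.05 rad) or (distance between punch_blue_head and lane_4 below 0.003 m and angle between the x axis of punch_blue and the x axis of fixture, either way round below 0.05 rad)) and ((distance between punch_yellow_head and lane_1 below 0.003 m and angle between the x axis of punch_yellow and the x axis of fixture, either way round below 0.05 rad) or (distance between punch_yellow_head and lane_2 below 0.003 m and angle between the x axis of punch_yellow and the x axis of fixture, either way round below 0.05 rad) or (distance between punch_yellow_head and lane_3 below 0.003 m and angle between the x axis of punch_yellow and the x axis of fixture, either way round below 0.05 rad) or (distance between punch_yellow_head and lane_4 below 0.003 m and angle between the x axis of punch_yellow and the x axis of fixture, either way round below 0.05 rad)) and ((distance between punch_green_head and lane_1 below 0.003 m and angle between the x axis of punch_green and the x axis of fixture, either way round below 0.05 rad) or (distance between punch_green_head and lane_2 below 0.003 m and angle between the x axis of punch_green and the x axis of fixture, either way round below 0.05 rad) or (distance between punch_green_head and lane_3 below 0.003 m and angle between the x axis of punch_green and the x axis of fixture, either way round below 0.05 rad) or (distance between punch_green_head and lane_4 below 0.003 m and angle between the x axis of punch_green and the x axis of fixture, either way round below 0.05 rad)) and value of joint keeper above 0.5 rad), for 0.3 s.
At the end, for the whole second after the job is handed in: every punch present lies in a lane of its own with the centre of its head within 3 mm of that lane's point on the back stop and its axis within 0.05 rad of the lane, at rest; the keeper bar is shut in its catch (joint below 0.06 rad) (((distance between punch_red_head and lane_1 below 0.003 m and angle between the x axis of punch_red and the x axis of fixture, either way round below 0.05 rad) or (distance between punch_red_head and lane_2 below 0.003 m and angle between the x axis of punch_red and the x axis of fixture, either way round below 0.05 rad) or (distance between punch_red_head and lane_3 below 0.003 m and angle between the x axis of punch_red and the x axis of fixture, either way round below 0.05 rad) or (distance between punch_red_head and lane_4 below 0.003 m and angle between the x axis of punch_red and the x axis of fixture, either way round below 0.05 rad)) and ((distance between punch_blue_head and lane_1 below 0.003 m and angle between the x axis of punch_blue and the x axis of fixture, either way round below 0.05 rad) or (distance between punch_blue_head and lane_2 below 0.003 m and angle between the x axis of punch_blue and the x axis of fixture, either way round below 0.05 rad) or (distance between punch_blue_head and lane_3 below 0.003 m and angle between the x axis of punch_blue and the x axis of fixture, either way round below 0.05 rad) or (distance between punch_blue_head and lane_4 below 0.003 m and angle between the x axis of punch_blue and the x axis of fixture, either way round below 0.05 rad)) and ((distance between punch_yellow_head and lane_1 below 0.003 m and angle between the x axis of punch_yellow and the x axis of fixture, either way round below 0.05 rad) or (distance between punch_yellow_head and lane_2 below 0.003 m and angle between the x axis of punch_yellow and the x axis of fixture, either way round below 0.05 rad) or (distance between punch_yellow_head and lane_3 below 0.003 m and angle between the x axis of punch_yellow and the x axis of fixture, either way round below 0.05 rad) or (distance between punch_yellow_head and lane_4 below 0.003 m and angle between the x axis of punch_yellow and the x axis of fixture, either way round below 0.05 rad)) and ((distance between punch_green_head and lane_1 below 0.003 m and angle between the x axis of punch_green and the x axis of fixture, either way round below 0.05 rad) or (distance between punch_green_head and lane_2 below 0.003 m and angle between the x axis of punch_green and the x axis of fixture, either way round below 0.05 rad) or (distance between punch_green_head and lane_3 below 0.003 m and angle between the x axis of punch_green and the x axis of fixture, either way round below 0.05 rad) or (distance between punch_green_head and lane_4 below 0.003 m and angle between the x axis of punch_green and the x axis of fixture, either way round below 0.05 rad)) and value of joint keeper below 0.06 rad and linear speed of each of punch_red, punch_blue, punch_yellow, punch_green below 0.02 m/s); the robot touches nothing.
It fails at once if the hammer is moved more than 25 mm (distance of hammer from where it was at the start of the episode above 0.025 m).
It fails at once if the oilstone is moved more than 25 mm (distance of oilstone from where it was at the start of the episode above 0.025 m).
It fails at once if the thread is moved more than 25 mm (distance of thread from where it was at the start of the episode above 0.025 m).
Of punch_red, punch_blue, punch_yellow, punch_green only 3 to 4 are there at a start; the rules pass over those that are not, and their reading is None.
At some moment in a run one of punch_red, punch_blue, punch_yellow, punch_green may be knocked a few centimetres aside while the robot is not near it.
It also fails if it takes over 210 s, if anything falls off the work surface, if the arm or the gripper's body presses on something with over 40 N, if the wrist force passes 120 N, or if a joint passes its speed limit or range.

### The arm

A 6-joint arm with a two-finger parallel gripper is mounted at the origin on the work surface. World frame = base frame: x ahead of the robot, y to its left, z up, the work surface at z = 0. Lengths are in m, angles in degrees, forces in N, time in s.
With the tool pointing down it reaches from about 0.3 to 0.75 m from the base axis. Payload 8.5 kg.
Tool frame: the origin (TCP) lies between the finger pads; the fingertips stand 22 mm ahead of it and the grasp point (between the pads) lies 3 mm ahead of it (env.nose_length is the distance from the TCP to the fingertips, in m); z points along the fingers, x is the direction in which the jaws open and shut, and the axes are right-handed (so a half turn about z gives the same grasp; the last joint's range is limited). The gripper opens to 85 mm and grips with 20 to 120 N. Pads are 22 mm wide; open, the fingers measure 114 mm over their backs; the gripper's body (76 mm by 85 mm) begins 54 mm behind the grasp point. The pads swing forward as they close: fully open they stand 13 mm farther back than shut.
Start: joints at [-84.414, 21.807, 74.336, -0, 83.858, -12.336], TCP at [0.169, -0.523, 0.253] pointing down, gripper open.
Joint ranges: [-178.18, 178.18], [-50.72, 133.34], [12.68, 142.11], [-81.47, 261.47], [9.98, 163.14], [-165.26, 165.26]. Speed limits (degrees/s): [136.94, 136.94, 180, 180, 180, 180].

### API

Orientations are given as a 3x3 rotation matrix whose columns are the frame's x, y, z axes.
In Python, from rig import env gives the robot as it stands.
- The arm moves only by the tool arm_command, never from a script. Its argument "steps" is a list of rows, each an object with "delta_pos": the shift along the world's x, y, z in mm, a list of three; "dr": the turn, a rotation vector about the world's x, y, z in degrees, a list of three. In form: [{"delta_pos": [dx, dy, dz], "dr": [wx, wy, wz]}, ...]. A call has 1 to 20 rows; each row shifts and turns the commanded pose from where the row before left it; what a row does not reach is not made up. A row lasts 1/10 s, in which the tool goes at most 50 mm and 8.59 degrees, less where a joint would pass 70% of its speed; a pose out of reach is approached as far as the arm can. A call with a gripper value outside its range is refused whole. "grip" is the opening, from 0 (shut) to 1 (fully open), set as the call begins (left out, the last holds). The fingers move at their own pace and stop on an object; "squeeze" is the grip in N (left out, the last holds). Time passes only in rows, so rows that do not move let the fingers close. It gives the time, the measured TCP pose, the force and the opening at its end, in the units of the state.
- env.observe(): the state, without advancing time (a new reading comes with each control period).
- env.get_image(name): name is "side" or "top" or "wrist"; returns the picture (480x640x3 uint8, blue, green, red); there is no depth.
- env.get_calibration(name): a dict with "fx", "fy", "cx", "cy" (pixels), "view" (4x4, takes a point from world to camera coordinates). Camera axes: x right, y up, looking along -z (the intrinsics and any distortion apply to the point x, -y, -z); pixel columns grow to the right and rows downward; lengths in m; the calibration is good to about 2 mm. A picture is of the moment at which its call begins: read the wrist's pose just before it. get_calibration takes no time and is no camera call; for the wrist camera it gives the pose at the moment of the call.
- env.close_job(): hands the job in, once; it reports no verdict.
The state is a dict: "time_s": time; "q": joint angles; "qvel": joint speeds; "joint_efforts": joint torques, N m; "position": TCP position; "tool_rot": TCP orientation; "ft_force": force on the tool from outside, world axes, zero at the start; "wrist_torque": the same for the moment, N m; "grip_width": finger opening in m.
Only numpy, scipy, OpenCV 4.12 (cv2) and the standard library are available. Lean on these libraries where they do the work, as an engineer would, in place of code of your own. Each camera call takes 0.05 s, during which the arm holds its last target. There are 200 camera calls.

## Working session

There is one attempt and no reset: what is moved stays moved. The work goes in short steps, Python scripts to look and compute and a tool call to move; the robot and the scene stay as the last step left them, time stands still between calls to the robot, and variables do not carry over. Pictures are saved under pics/ and viewed, about 12 in all and at most 16, crops included, and the job is handed in when it is done.

Besides the shell and the picture viewer there is one more tool, called after ">>>" as name([rows], argument=value, ...), one row to a line, values as JSON. arm_command: Moves the arm, as the interface text tells. Its arguments: {"type":"object","properties":{"steps":{"type":"array"},"grip":{"type":"number"},"squeeze":{"type":"number"}},"required":["steps"]}

```bash
mkdir -p pics; ls; cat > h.py <<'E'
import numpy as np, cv2
from rig import env
def proj(c,P):
    p=c["view"]@np.append(P,1); x,y,z=p[0],-p[1],-p[2]
    return np.array([c["fx"]*x/z+c["cx"],c["fy"]*y/z+c["cy"]])
def unproj(c,u,v,z):
    V=np.array(c["view"]);R=V[:3,:3];o=-R.T@V[:3,3]
    d=R.T@np.array([(u-c["cx"])/c["fx"],-(v-c["cy"])/c["fy"],-1]);s=(z-o[2])/d[2]
    return o+s*d
E
python3 - <<'E'
from h import *
s=env.observe();print(s)
for n in("top","side"):
    c=env.get_calibration(n);print(n,c)
    cv2.imwrite(f"pics/{n}0.png",env.get_image(n))
E
```

```text
pics
{'time_s': 0.0, 'q': array([-8.44130668e+01,  2.18432346e+01,  7.43873752e+01,  1.10832786e-03,
        8.38592481e+01, -1.23358233e+01]), 'qvel': array([-0.16071565, -0.0365559 , -0.03167807, -0.0017253 ,  0.03613075,
       -0.02569156]), 'joint_efforts': array([-3.61836544e-03, -4.48471749e+01, -2.31276870e+01, -3.46164334e-04,
        4.85454555e-03,  6.62519597e-06]), 'position': array([ 0.16922821, -0.52302701,  0.2526753 ]), 'tool_rot': array([[ 3.07732459e-01, -9.51472919e-01, -1.33543179e-04],
       [-9.51471702e-01, -3.07732284e-01,  1.56273767e-03],
       [-1.52799812e-03, -3.53842551e-04, -9.99998770e-01]]), 'ft_force': array([ 0.05058909,  0.22635891, -0.41300926]), 'wrist_torque': array([-0.01907723, -0.03825396, -0.01016004]), 'grip_width': 0.08534136502364931}
top {'fx': 435.5400036512281, 'fy': 435.5400036512281, 'cx': 318.66799967823835, 'cy': 238.80131035185994, 'view': array([[-0.00970554, -0.99978267, -0.01845043, -0.02789184],
       [ 0.99685273, -0.01112561,  0.07849109, -0.53799262],
       [-0.0786793 , -0.01763057,  0.99674406, -1.15296657],
       [ 0.        ,  0.        ,  0.        ,  1.        ]])}
side {'fx': 521.423838442974, 'fy': 521.423838442974, 'cx': 324.3051290027435, 'cy': 243.52739465199627, 'view': array([[-0.99225573, -0.12372435, -0.01099285,  0.50481021],
       [ 0.08647709, -0.75163429,  0.65388655, -0.12134234],
       [-0.08916429,  0.64787204,  0.75651275, -1.51001307],
       [ 0.        ,  0.        ,  0.        ,  1.        ]])}
```

View pics/top0.png

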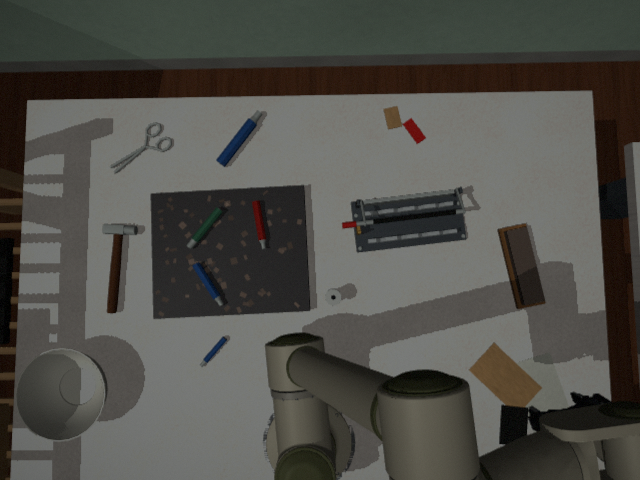

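View pics/side0.png

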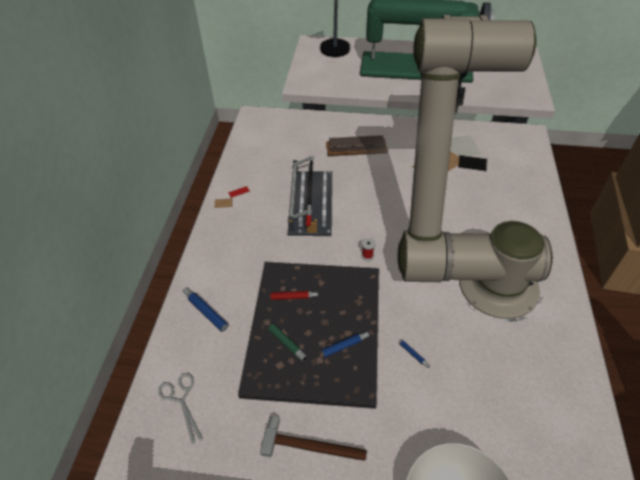

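The top view shows red (260,224), green (206,227) and blue (208,284) punches on the slab. There is no yellow one. The larger and smaller blue decoys lie off the slab. The fixture is at about (410,220), with its red grip near (349,225). I'll enlarge both areas.

```bash
python3 - <<'E'
from h import *
im=cv2.imread("pics/top0.png")
a=cv2.resize(im[170:270,330:490],None,fx=5,fy=5,interpolation=cv2.INTER_CUBIC)
cv2.imwrite("pics/a.png",np.clip(a*1.6,0,255).astype('u1'))
b=cv2.resize(im[190:315,180:280],None,fx=4.8,fy=4.8,interpolation=cv2.INTER_CUBIC)
cv2.imwrite("pics/b.png",np.clip(b*1.6,0,255).astype('u1'))
E
```

```text
(no output)
```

View pics/a.png

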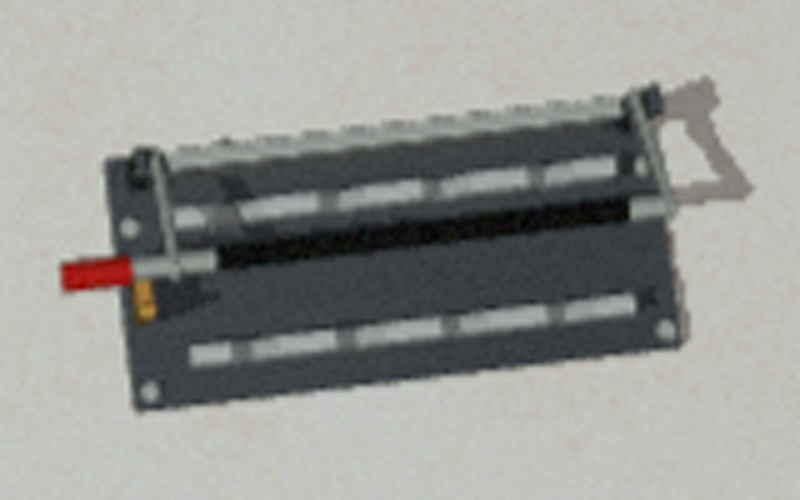

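View pics/b.png

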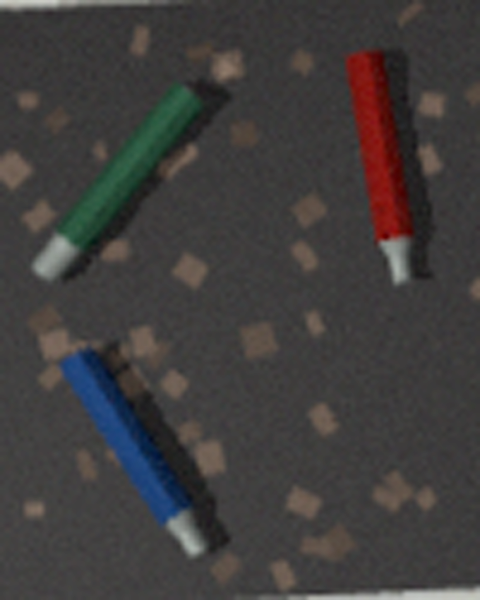

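Fixture crop: base front corners are (137,410) and (685,345), and the rear-left corner is (107,158). Front notches are at (242,352), (347,337), (451,323), (556,312). The grip is at (97,273).
Slab crop: the red head is (366,55) and tip (401,280). The green head is (183,92) and tip (47,272). The blue head is (78,358) and tip (193,548).

```bash
python3 - <<'E'
from h import *
from scipy.optimize import least_squares
c=env.get_calibration("top")
A=lambda u,v:((u+.5)/5-.5+330,(v+.5)/5-.5+170)
pts=[((-50,149,12),(137,410)),((-50,-149,12),(685,345)),((90,149,12),(107,158)),
((-25,84,33),(242,352)),((-25,28,33),(347,337)),((-25,-28,33),(451,323)),((-25,-84,33),(556,312)),
((49,28,33),(330,200)),((49,-28,33),(433,187)),((49,-84,33),(537,175)),((-25,118,39),(190,354)),((-25,-118,39),(637,306))]
def W(p,P):
    x,y,t=p;P=np.array(P)/1000
    return np.array([x+P[0]*np.cos(t)-P[1]*np.sin(t),y+P[0]*np.sin(t)+P[1]*np.cos(t),P[2]])
f=lambda p:np.concatenate([proj(c,W(p,P))-A(*q) for P,q in pts])
r=least_squares(f,[.6,-.2,0],loss='soft_l1');print(r.x,np.degrees(r.x[2]));print(np.round(r.fun.reshape(-1,2),1).tolist())
for a in np.arange(0,1.2,.2):
    g=proj(c,W(r.x,(77-65*np.cos(a),168,60+65*np.sin(a))))
    h=proj(c,W(r.x,(77-65*np.cos(a),-140,60+65*np.sin(a))))
    k=lambda g:((g+.5-[330,170])*5-.5).round()
    print(a,k(g),k(h))
B=lambda u,v:((u+.5)/4.8-.5+180,(v+.5)/4.8-.5+190)
for n,h,t in(("red",(366,55),(401,280)),("green",(183,92),(47,272)),("blue",(78,358),(193,548))):
    H=unproj(c,*B(*h),.035);T=unproj(c,*B(*t),.035);d=H-T
    print(n,H[:2],T[:2],"len",np.linalg.norm(d),"origin",(T+d*70/130)[:2],"ang",np.degrees(np.arctan2(d[1],d[0])))
E
```

```text
[ 0.56717822 -0.27457803  0.10873303] 6.229943737549252
[[-1.8, 0.5], [-1.7, 0.3], [-2.2, -0.0], [0.8, -0.6], [0.8, -0.1], [0.9, 0.2], [0.9, -0.1], [0.5, -0.1], [0.7, 0.0], [0.8, -0.1], [-1.3, 0.4], [-1.9, -0.6]]
0.0 [ 83. 294.] [671. 223.]
0.2 [ 84. 289.] [679. 218.]
0.4 [ 84. 279.] [685. 207.]
0.6000000000000001 [ 84. 265.] [691. 191.]
0.8 [ 82. 246.] [695. 172.]
1.0 [ 81. 224.] [697. 149.]
red [0.64020188 0.1341338 ] [0.51379178 0.11444285] len 0.12793454211751545 origin [0.58185876 0.12504567] ang 8.853835966284183
green [0.6205804  0.23689607] [0.52038409 0.3121216 ] len 0.12529237637427884 origin [0.57433595 0.27161554] ang -36.89854235188249
blue [0.47236705 0.29416113] [0.36725402 0.22919666] len 0.123568329740891 origin [0.42385334 0.26417753] ang 31.717885514602234
```

>>> arm_command([
  {"delta_pos": [28.4,29.5,0],"dr": [0,0,5.6]},
  {"delta_pos": [28.4,29.5,0],"dr": [0,0,5.6]},
  {"delta_pos": [28.4,29.5,0],"dr": [0,0,5.6]},
  {"delta_pos": [28.4,29.5,0],"dr": [0,0,5.6]},
  {"delta_pos": [28.4,29.5,0],"dr": [0,0,5.6]},
  {"delta_pos": [28.4,29.5,0],"dr": [0,0,5.6]},
  {"delta_pos": [28.4,29.5,0],"dr": [0,0,5.6]},
  {"delta_pos": [28.4,29.5,0],"dr": [0,0,5.6]},
  {"delta_pos": [28.4,29.5,0],"dr": [0,0,5.6]},
  {"delta_pos": [28.4,29.5,0],"dr": [0,0,5.6]},
  {"delta_pos": [28.4,29.5,0],"dr": [0,0,5.6]},
  {"delta_pos": [28.4,29.5,0],"dr": [0,0,5.6]},
  {"delta_pos": [28.4,29.5,0],"dr": [0,0,5.6]},
  {"delta_pos": [28.4,29.5,0],"dr": [0,0,5.6]},
  {"delta_pos": [0,0,0],"dr": [0,0,0]},
  {"delta_pos": [0,0,0],"dr": [0,0,0]},
])

```text
time_s: 1.7
position: [0.5669, -0.1097, 0.2527]
tool_rot: [[0.994, 0.111, -0.001], [0.111, -0.994, 0.0], [-0.001, -0.0, -1.0]]
ft_force: [-0.8, 0.1, 0.2]
grip_width: 0.0855
```

```bash
cat >> h.py <<'E'
def W(p,P):
    x,y,t=p;P=np.array(P)/1000
    return np.array([x+P[0]*np.cos(t)-P[1]*np.sin(t),y+P[0]*np.sin(t)+P[1]*np.cos(t),P[2]])
def st():
    s=env.observe();R=s["tool_rot"]
    print(round(s["time_s"],1),s["position"].round(4),"yaw",np.degrees(np.arctan2(R[1,0],R[0,0])).round(2),"tz",R[:,2].round(4),"q6",s["q"][5].round(1),"w",round(s["grip_width"],4),"F",s["ft_force"].round(1))
def snap(name,out):
    c=env.get_calibration(name);im=env.get_image(name);cv2.imwrite(f"pics/{out}.png",im)
    np.savez(f"pics/{out}.npz",**c);return c,im
def load(out): return dict(np.load(f"pics/{out}.npz"))
E
python3 - <<'E'
from h import *
st();c,im=snap("wrist","w1");V=c["view"];print("cam",-V[:3,:3].T@V[:3,3],-V[2,:3],c["fx"])
E
```

```text
1.7 [ 0.5669 -0.1097  0.2527] yaw 6.38 tz [-1.3e-03  3.0e-04 -1.0e+00] q6 -29.1 w 0.0855 F [-0.8  0.1  0.2]
cam [ 0.55737425 -0.02867629  0.37190248] [ 0.03403295 -0.31837828 -0.94735264] 344.44541973694453
```

View pics/w1.png

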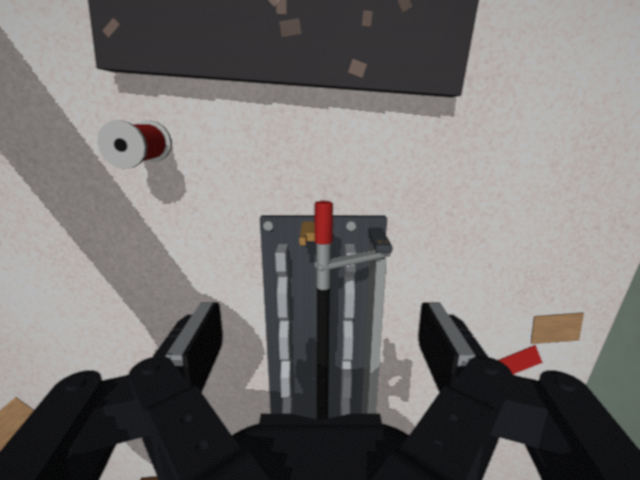

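The wrist view shows the plate's left corners at (261,217) and (386,216). The grip runs from (323,204) to (323,243).

```bash
python3 - <<'E'
from h import *
from scipy.optimize import least_squares
c=env.get_calibration("top");w=load("w1")
A=lambda u,v:((u+.5)/5-.5+330,(v+.5)/5-.5+170)
t=[((-50,149,12),(137,410)),((-50,-149,12),(685,345)),((90,149,12),(107,158)),
((-25,90.5,33),(242,352)),((-25,34.5,33),(347,337)),((-25,-21.5,33),(451,323)),((-25,-77.5,33),(556,312)),
((49,34.5,33),(330,200)),((49,-21.5,33),(433,187)),((49,-77.5,33),(537,175)),((-25,118,39),(190,354)),((-25,-118,39),(637,306))]
ww=[((-50,149,12),(261,217)),((90,149,12),(386,216))]
def f(p,s=1):
    P=p[:3];a=p[3]
    g=lambda y:W(P,(77-65*np.cos(a),y,60+65*np.sin(a)))
    return np.concatenate([s*np.concatenate([proj(c,W(P,q))-A(*m) for q,m in t])]+[proj(w,W(P,q))-m for q,m in ww]+[(proj(w,g(186))-(323,203)),(proj(w,g(150))-(323,243))])
r=least_squares(f,[.6,-.2,0,.4]);print(r.x,np.degrees(r.x[2]));print(np.round(r.fun.reshape(-1,2),1).tolist())
r2=least_squares(lambda p:f(p,.01),[.6,-.2,0.1,.4]);print("wrist only",r2.x)
P=r.x[:3];a=r.x[3]
for b in(a,.8,1.2,1.6,1.75):print(b,W(P,(77-65*np.cos(b),168,60+65*np.sin(b))))
E
```

```text
[ 0.56760264 -0.27970018  0.11103688  0.51220951] 6.361944775551866
[[0.2, 0.4], [0.3, 0.0], [-0.4, -0.1], [0.4, -0.4], [0.3, 0.1], [0.4, 0.3], [0.4, -0.1], [-0.0, 0.1], [0.2, 0.1], [0.2, -0.0], [0.7, 0.3], [0.1, -0.9], [-2.9, 0.9], [1.2, 1.9], [0.7, -1.9], [0.6, -1.0]]
wrist only [ 0.5694302  -0.27996772  0.12234832  0.51215643]
0.5122095050733256 [ 0.56920334 -0.11048071  0.09185679]
0.8 [ 0.58050551 -0.10922057  0.10662815]
1.2 [ 0.60210436 -0.10681239  0.12058254]
1.6 [ 0.62739885 -0.10399217  0.12497228]
1.75 [ 0.63702721 -0.10291865  0.12395909]
```

>>> arm_command([
  {"delta_pos": [2,-1,-25],"dr": [0,0,0]},
  {"delta_pos": [0,0,-30],"dr": [0,0,0]},
  {"delta_pos": [0,0,-30],"dr": [0,0,0]},
  {"delta_pos": [0,0,-30],"dr": [0,0,0]},
  {"delta_pos": [0,0,-25],"dr": [0,0,0]},
  {"delta_pos": [0,0,-17],"dr": [0,0,0]},
  {"delta_pos": [0,0,0],"dr": [0,0,0]},
])

```text
time_s: 2.45
position: [0.5672, -0.112, 0.0944]
tool_rot: [[0.994, 0.108, -0.004], [0.108, -0.994, 0.002], [-0.004, -0.002, -1.0]]
ft_force: [-0.2, -0.2, 0.4]
grip_width: 0.0853
```

>>> arm_command([
  {"delta_pos": [0,0,0],"dr": [0,0,0]},
  {"delta_pos": [0,0,0],"dr": [0,0,0]},
  {"delta_pos": [0,0,0],"dr": [0,0,0]},
  {"delta_pos": [0,0,0],"dr": [0,0,0]},
  {"delta_pos": [0,0,0],"dr": [0,0,0]},
  {"delta_pos": [0,0,0],"dr": [0,0,0]},
  {"delta_pos": [0,0,0],"dr": [0,0,0]},
  {"delta_pos": [0,0,0],"dr": [0,0,0]},
  {"delta_pos": [0,0,0],"dr": [0,0,0]},
  {"delta_pos": [0,0,0],"dr": [0,0,0]},
], grip=0, squeeze=25)

```text
time_s: 3.45
position: [0.5692, -0.1113, 0.0964]
tool_rot: [[0.994, 0.11, 0.001], [0.11, -0.994, -0.0], [0.001, 0.0, -1.0]]
ft_force: [5.3, 0.7, -1.5]
grip_width: 0.015
```

```bash
python3 - <<'E'
from h import *
st()
P=(.5676,-.2797,.111)
g=lambda b:W(P,(77-65*np.cos(b),168,60+65*np.sin(b)))*1000
bs=np.linspace(.51,1.75,16)
for i in range(15):print((g(bs[i+1])-g(bs[i])).round(1).tolist())
E
```

```text
3.5 [ 0.5692 -0.1113  0.0964] yaw 6.32 tz [ 9.e-04 -1.e-04 -1.e+00] q6 -29.1 w 0.015 F [ 5.3  0.7 -1.5]
[2.8, 0.3, 4.6]
[3.2, 0.4, 4.3]
[3.5, 0.4, 4.1]
[3.8, 0.4, 3.7]
[4.1, 0.5, 3.4]
[4.4, 0.5, 3.1]
[4.6, 0.5, 2.7]
[4.8, 0.5, 2.3]
[5.0, 0.6, 1.9]
[5.1, 0.6, 1.5]
[5.2, 0.6, 1.0]
[5.3, 0.6, 0.6]
[5.3, 0.6, 0.1]
[5.3, 0.6, -0.3]
[5.3, 0.6, -0.7]
```

Gripped (15 mm width). I'll swing the bar up along the arc.

>>> arm_command([
  {"delta_pos": [2.8,0.3,4.6],"dr": [0,0,0]},
  {"delta_pos": [3.2,0.4,4.3],"dr": [0,0,0]},
  {"delta_pos": [3.5,0.4,4.1],"dr": [0,0,0]},
  {"delta_pos": [3.8,0.4,3.7],"dr": [0,0,0]},
  {"delta_pos": [4.1,0.5,3.4],"dr": [0,0,0]},
  {"delta_pos": [4.4,0.5,3.1],"dr": [0,0,0]},
  {"delta_pos": [4.6,0.5,2.7],"dr": [0,0,0]},
])

```text
time_s: 4.15
position: [0.5908, -0.1088, 0.1236]
tool_rot: [[0.994, 0.11, -0.013], [0.11, -0.994, -0.001], [-0.013, -0.001, -1.0]]
ft_force: [-27.5, -5.6, 22.8]
grip_width: 0.0152
```

>>> arm_command([
  {"delta_pos": [4.8,0.5,2.3],"dr": [0,0,0]},
  {"delta_pos": [5.0,0.6,1.9],"dr": [0,0,0]},
  {"delta_pos": [5.1,0.6,1.5],"dr": [0,0,0]},
  {"delta_pos": [5.2,0.6,1.0],"dr": [0,0,0]},
  {"delta_pos": [5.3,0.6,0.6],"dr": [0,0,0]},
  {"delta_pos": [5.3,0.6,0.1],"dr": [0,0,0]},
  {"delta_pos": [5.3,0.6,-0.3],"dr": [0,0,0]},
  {"delta_pos": [5.3,0.6,-0.7],"dr": [0,0,0]},
  {"delta_pos": [0,0,0],"dr": [0,0,0]},
  {"delta_pos": [0,0,0],"dr": [0,0,0]},
])

```text
time_s: 5.15
position: [0.6362, -0.1038, 0.13]
tool_rot: [[0.994, 0.11, -0.001], [0.11, -0.994, -0.001], [-0.001, 0.001, -1.0]]
ft_force: [-4.5, -1.7, 6.6]
grip_width: 0.015
```

>>> arm_command([
  {"delta_pos": [0,0,0],"dr": [0,0,0]},
  {"delta_pos": [0,0,0],"dr": [0,0,0]},
  {"delta_pos": [0,0,0],"dr": [0,0,0]},
  {"delta_pos": [0,0,0],"dr": [0,0,0]},
  {"delta_pos": [0,0,0],"dr": [0,0,0]},
  {"delta_pos": [0,0,0],"dr": [0,0,0]},
  {"delta_pos": [0,0,20],"dr": [0,0,0]},
  {"delta_pos": [0,0,40],"dr": [0,0,0]},
  {"delta_pos": [0,0,50],"dr": [0,0,0]},
  {"delta_pos": [0,0,30],"dr": [0,0,0]},
], grip=1)

```text
time_s: 6.15
position: [0.6369, -0.1037, 0.2726]
tool_rot: [[0.994, 0.11, 0.004], [0.11, -0.994, -0.002], [0.004, 0.002, -1.0]]
ft_force: [0.3, 0.2, -0.8]
grip_width: 0.0855
```

>>> arm_command([
  {"delta_pos": [-5,21,0],"dr": [0,0,7.7]},
  {"delta_pos": [-5,21,0],"dr": [0,0,7.7]},
  {"delta_pos": [-5,21,0],"dr": [0,0,7.7]},
  {"delta_pos": [-5,21,0],"dr": [0,0,7.7]},
  {"delta_pos": [-5,21,0],"dr": [0,0,7.7]},
  {"delta_pos": [-5,21,0],"dr": [0,0,7.7]},
  {"delta_pos": [-5,21,0],"dr": [0,0,7.7]},
  {"delta_pos": [-5,21,0],"dr": [0,0,7.7]},
  {"delta_pos": [-5,21,0],"dr": [0,0,7.7]},
  {"delta_pos": [-5,21,0],"dr": [0,0,7.7]},
  {"delta_pos": [-4,19,0],"dr": [0,0,7.7]},
  {"delta_pos": [0,0,-20],"dr": [0,0,7.7]},
  {"delta_pos": [0,0,-20],"dr": [0,0,0]},
  {"delta_pos": [0,0,0],"dr": [0,0,0]},
  {"delta_pos": [0,0,0],"dr": [0,0,0]},
])

```text
time_s: 7.65
position: [0.5827, 0.1253, 0.2291]
tool_rot: [[-0.151, 0.989, 0.0], [0.989, 0.151, -0.0], [-0.0, 0.0, -1.0]]
ft_force: [-0.8, -0.7, 0.0]
grip_width: 0.0855
```

```bash
python3 - <<'E'
from h import *
st();print(env.nose_length);snap("wrist","w2");snap("top","t2")
E
```

```text
7.7 [0.5827 0.1253 0.2291] yaw 98.69 tz [ 1.e-04 -0.e+00 -1.e+00] q6 -97.9 w 0.0855 F [-0.8 -0.7  0. ]
0.022
```

View pics/w2.png

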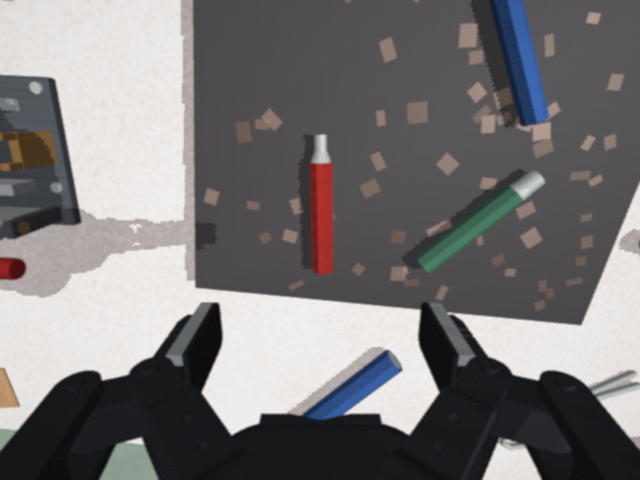

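Wrist view: the red head is at (323,273) and tip (321,135). The green head is (428,265) and tip (538,182). The keeper grip is up.

```bash
cat >> h.py <<'E'
def punch(c,h,t,zh=.043,zt=.037):
    H=unproj(c,*h,zh);T=unproj(c,*t,zt);d=(H-T)[:2];L=np.hypot(*d);u=d/L
    print("len",L.round(4),"origin H",(H[:2]-u*.06).round(4),"T",(T[:2]+u*.07).round(4),"ang",np.degrees(np.arctan2(d[1],d[0])).round(1))
E
python3 - <<'E'
from h import *
w=load("w2");punch(w,(323,273),(321,135));punch(w,(428,266),(539,181))
E
```

```text
len 0.1285 origin H [0.581  0.1261] T [0.5825 0.1263] ang 9.6
len 0.1241 origin H [0.572  0.2739] T [0.5765 0.2701] ang -40.6
```

>>> arm_command([
  {"delta_pos": [-1,1,-30],"dr": [0,0,0.6]},
  {"delta_pos": [0,0,-35],"dr": [0,0,0]},
  {"delta_pos": [0,0,-35],"dr": [0,0,0]},
  {"delta_pos": [0,0,-30],"dr": [0,0,0]},
  {"delta_pos": [0,0,-20],"dr": [0,0,0]},
  {"delta_pos": [0,0,-15],"dr": [0,0,0]},
  {"delta_pos": [0,0,-10],"dr": [0,0,0]},
  {"delta_pos": [0,0,-4],"dr": [0,0,0]},
  {"delta_pos": [0,0,0],"dr": [0,0,0]},
])

```text
time_s: 8.65
position: [0.5818, 0.1264, 0.0499]
tool_rot: [[-0.162, 0.987, 0.001], [0.987, 0.162, -0.0], [-0.0, 0.001, -1.0]]
ft_force: [0.3, 0.5, 0.4]
grip_width: 0.0851
```

>>> arm_command([
  {"delta_pos": [0,0,0],"dr": [0,0,0]},
  {"delta_pos": [0,0,0],"dr": [0,0,0]},
  {"delta_pos": [0,0,0],"dr": [0,0,0]},
  {"delta_pos": [0,0,0],"dr": [0,0,0]},
  {"delta_pos": [0,0,0],"dr": [0,0,0]},
  {"delta_pos": [0,0,0],"dr": [0,0,0]},
  {"delta_pos": [0,0,0],"dr": [0,0,0]},
  {"delta_pos": [0,0,0],"dr": [0,0,0]},
  {"delta_pos": [0,0,0],"dr": [0,0,0]},
  {"delta_pos": [0,0,0],"dr": [0,0,0]},
], grip=0, squeeze=50)

```text
time_s: 9.65
position: [0.5817, 0.1264, 0.0501]
tool_rot: [[-0.162, 0.987, 0.001], [0.987, 0.162, 0.0], [-0.0, 0.001, -1.0]]
ft_force: [-1.6, 0.3, 6.1]
grip_width: 0.018
```

```bash
python3 - <<'E'
from h import *
st()
P=(.5676,-.2797,.111)
for i,y in enumerate((-84,-28,28,84)):print(i+1,W(P,(12,y,40)).round(4),W(P,(8,y,40)).round(4))
E
```

```text
9.7 [0.5817 0.1264 0.0501] yaw 99.32 tz [ 7.e-04  0.e+00 -1.e+00] q6 -98.4 w 0.018 F [-1.6  0.3  6.1]
1 [ 0.5888 -0.3619  0.04  ] [ 0.5849 -0.3623  0.04  ]
2 [ 0.5826 -0.3062  0.04  ] [ 0.5787 -0.3066  0.04  ]
3 [ 0.5764 -0.2505  0.04  ] [ 0.5724 -0.251   0.04  ]
4 [ 0.5702 -0.1949  0.04  ] [ 0.5662 -0.1953  0.04  ]
```

>>> arm_command([
  {"delta_pos": [0,0,10],"dr": [0,0,0]},
  {"delta_pos": [0,0,30],"dr": [0,0,0]},
  {"delta_pos": [0,0,40],"dr": [0,0,0]},
  {"delta_pos": [0,0,40],"dr": [0,0,0]},
  {"delta_pos": [0,0,40],"dr": [0,0,0]},
  {"delta_pos": [0,0,10],"dr": [0,0,-2.9]},
  {"delta_pos": [0,-30,0],"dr": [0,0,0]},
  {"delta_pos": [0,-40,0],"dr": [0,0,0]},
  {"delta_pos": [0,-40,0],"dr": [0,0,0]},
  {"delta_pos": [0,-40,0],"dr": [0,0,0]},
  {"delta_pos": [0,-40,0],"dr": [0,0,0]},
  {"delta_pos": [0,-40,0],"dr": [0,0,0]},
  {"delta_pos": [0,-40,0],"dr": [0,0,0]},
  {"delta_pos": [0,-40,0],"dr": [0,0,0]},
  {"delta_pos": [0,-40,0],"dr": [0,0,0]},
  {"delta_pos": [0,-40,0],"dr": [0,0,0]},
  {"delta_pos": [0,-40,0],"dr": [0,0,0]},
  {"delta_pos": [0,-40,0],"dr": [0,0,0]},
  {"delta_pos": [1,-19,0],"dr": [0,0,0]},
  {"delta_pos": [0,0,0],"dr": [0,0,0]},
])

```text
time_s: 11.65
position: [0.5816, -0.3653, 0.2184]
tool_rot: [[-0.109, 0.994, -0.002], [0.994, 0.109, 0.001], [0.001, -0.002, -1.0]]
ft_force: [-0.1, 0.0, -4.2]
grip_width: 0.0185
```

```bash
python3 - <<'E'
from h import *
st();snap("wrist","w3");snap("top","t3")
E
```

```text
11.7 [ 0.5816 -0.3653  0.2184] yaw 96.23 tz [-1.6e-03  7.0e-04 -1.0e+00] q6 -138.2 w 0.0185 F [-0.1  0.  -4.2]
```

View pics/w3.png

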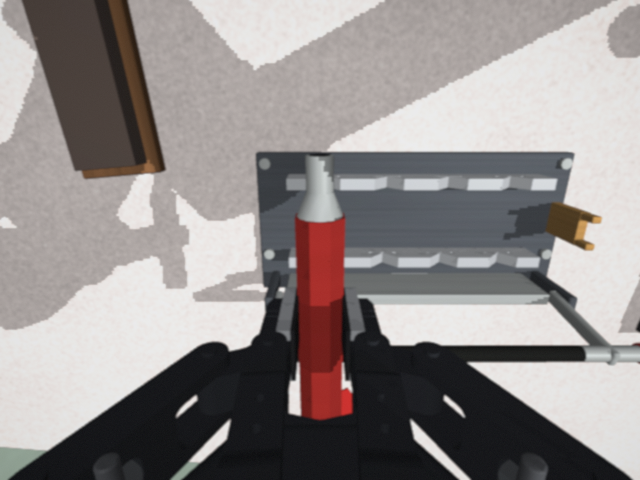

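Wrist view: red is held straight (tip at (319,155)). The base front corners are (258,153) and (573,153). The front V-plate top runs from (287,178) to (556,178). I'll check the fixture pose against these.

```bash
python3 - <<'E'
from h import *
w=load("w3");P=(.5676,-.2797,.111)
for q in((-50,149,12),(-50,-149,12),(-30,118,39),(-30,-118,39),(-30,-41,39),(-30,-15,39),(-30,-28,39),(-30,28,39),(-30,84,39),(44,118,39)):print(q,proj(w,W(P,q)).round(1))
im=cv2.imread("pics/w3.png");cv2.imwrite("pics/w3c.png",cv2.resize(im[140:310,245:590],None,fx=2.3,fy=2.3,interpolation=cv2.INTER_CUBIC))
E
```

```text
(-50, 149, 12) [576.4 151.6]
(-50, -149, 12) [253.1 152.5]
(-30, 118, 39) [557.1 178. ]
(-30, -118, 39) [284.6 178.8]
(-30, -41, 39) [373.5 178.5]
(-30, -15, 39) [403.5 178.5]
(-30, -28, 39) [388.5 178.5]
(-30, 28, 39) [453.1 178.3]
(-30, 84, 39) [517.8 178.2]
(44, 118, 39) [540.1 257.4]
```

View pics/w3c.png

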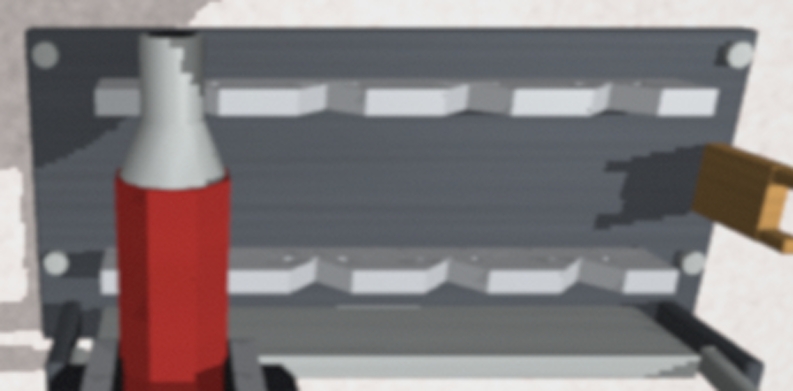

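>>> arm_command([
  {"delta_pos": [0,0,-20],"dr": [0,0,0]},
  {"delta_pos": [0,0,-30],"dr": [0,0,0]},
  {"delta_pos": [0,0,-30],"dr": [0,0,0]},
  {"delta_pos": [0,0,-30],"dr": [0,0,0]},
  {"delta_pos": [0,0,-20],"dr": [0,0,0]},
  {"delta_pos": [0,0,-10],"dr": [0,0,0]},
  {"delta_pos": [0,0,0],"dr": [0,0,0]},
  {"delta_pos": [0,0,0],"dr": [0,0,0]},
  {"delta_pos": [0,0,0],"dr": [0,0,0]},
])

```text
time_s: 12.65
position: [0.5831, -0.3628, 0.0812]
tool_rot: [[-0.112, 0.994, 0.002], [0.994, 0.112, -0.002], [-0.002, 0.002, -1.0]]
ft_force: [0.1, 0.1, -3.0]
grip_width: 0.0186
```

>>> arm_command([
  {"delta_pos": [0,0,-8],"dr": [0,0,0]},
  {"delta_pos": [0,0,-7],"dr": [0,0,0]},
  {"delta_pos": [0,0,-5],"dr": [0,0,0]},
  {"delta_pos": [0,0,-3],"dr": [0,0,0]},
  {"delta_pos": [0,0,-2],"dr": [0,0,0]},
  {"delta_pos": [0,0,0],"dr": [0,0,0]},
  {"delta_pos": [0,0,0],"dr": [0,0,0]},
])

```text
time_s: 13.35
position: [0.5823, -0.3623, 0.0567]
tool_rot: [[-0.112, 0.994, -0.0], [0.994, 0.112, -0.0], [-0.0, -0.0, -1.0]]
ft_force: [-7.8, 5.3, 13.8]
grip_width: 0.0182
```

>>> arm_command([
  {"delta_pos": [2,0.2,0],"dr": [0,0,0]},
  {"delta_pos": [2,0.2,0],"dr": [0,0,0]},
  {"delta_pos": [1,0.1,0],"dr": [0,0,0]},
  {"delta_pos": [1,0.1,0],"dr": [0,0,0]},
  {"delta_pos": [0,0,0],"dr": [0,0,0]},
])

```text
time_s: 13.85
position: [0.5868, -0.3605, 0.0554]
tool_rot: [[-0.112, 0.994, -0.005], [0.994, 0.112, 0.003], [0.004, -0.005, -1.0]]
ft_force: [-11.9, 8.5, 9.5]
grip_width: 0.0187
```

>>> arm_command([
  {"delta_pos": [1,1.2,0],"dr": [0,0,0]},
  {"delta_pos": [1,0.6,0],"dr": [0,0,0]},
  {"delta_pos": [1,0.1,0],"dr": [0,0,0]},
  {"delta_pos": [0,0,0],"dr": [0,0,0]},
])

```text
time_s: 14.25
position: [0.5887, -0.3602, 0.0553]
tool_rot: [[-0.111, 0.994, -0.007], [0.994, 0.111, 0.001], [0.002, -0.007, -1.0]]
ft_force: [-17.8, 2.4, 9.5]
grip_width: 0.0185
```

>>> arm_command([
  {"delta_pos": [1.5,0.2,0],"dr": [0,0,0]},
  {"delta_pos": [1.5,0.2,0],"dr": [0,0,0]},
  {"delta_pos": [0,0,0],"dr": [0,0,0]},
  {"delta_pos": [0,0,0],"dr": [0,0,0]},
])

```text
time_s: 14.65
position: [0.5889, -0.3601, 0.0553]
tool_rot: [[-0.111, 0.994, -0.014], [0.994, 0.111, 0.002], [0.004, -0.013, -1.0]]
ft_force: [-31.8, 1.9, 15.4]
grip_width: 0.0186
```

>>> arm_command([
  {"delta_pos": [-2,-0.2,0],"dr": [0,0,0]},
  {"delta_pos": [-2,-0.2,0],"dr": [0,0,0]},
  {"delta_pos": [0,0,0],"dr": [0,0,0]},
  {"delta_pos": [0,0,0],"dr": [0,0,0]},
])

```text
time_s: 15.05
position: [0.5886, -0.3601, 0.0553]
tool_rot: [[-0.111, 0.994, -0.004], [0.994, 0.111, 0.001], [0.001, -0.004, -1.0]]
ft_force: [-12.8, 0.7, 6.9]
grip_width: 0.0186
```

>>> arm_command([
  {"delta_pos": [0,0,0],"dr": [0,0,0]},
  {"delta_pos": [0,0,0],"dr": [0,0,0]},
  {"delta_pos": [0,0,0],"dr": [0,0,0]},
  {"delta_pos": [0,0,0],"dr": [0,0,0]},
  {"delta_pos": [0,0,0],"dr": [0,0,0]},
  {"delta_pos": [0,0,0],"dr": [0,0,0]},
  {"delta_pos": [0,0,5],"dr": [0,0,0]},
  {"delta_pos": [0,0,15],"dr": [0,0,0]},
  {"delta_pos": [0,0,40],"dr": [0,0,0]},
  {"delta_pos": [0,0,50],"dr": [0,0,0]},
  {"delta_pos": [0,0,50],"dr": [0,0,0]},
  {"delta_pos": [0,0,0],"dr": [0,0,0]},
  {"delta_pos": [0,0,0],"dr": [0,0,0]},
], grip=0.5)

```text
time_s: 16.35
position: [0.5907, -0.3602, 0.2169]
tool_rot: [[-0.112, 0.994, 0.003], [0.994, 0.112, -0.002], [-0.003, 0.002, -1.0]]
ft_force: [0.5, -0.4, 0.2]
grip_width: 0.0426
```

```bash
python3 - <<'E'
from h import *
st();w,im=snap("wrist","w4");P=(.5676,-.2797,.111)
for q in((72,-84,50),(72,-84,40),(-58,-84,40),(-34,-84,50)):print(proj(w,W(P,q)).round(1))
E
```

```text
16.4 [ 0.5907 -0.3602  0.2169] yaw 96.42 tz [ 0.0027 -0.0024 -1.    ] q6 -137.6 w 0.0426 F [ 0.5 -0.4  0.2]
[319.9 280.9]
[320.  276.2]
[320.  132.7]
[320.  163.8]
```

View pics/w4.png

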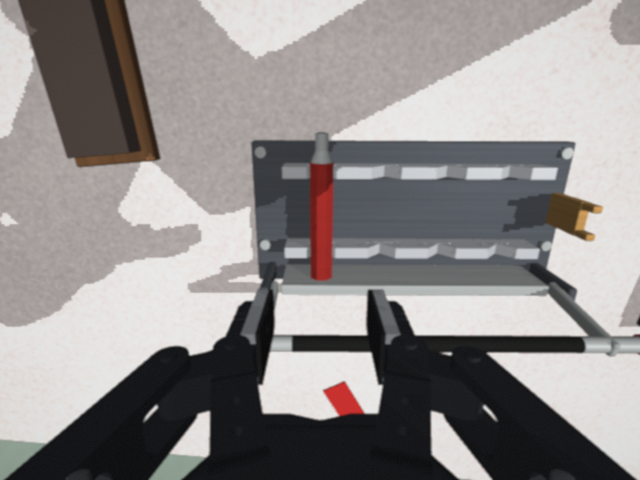

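Red is home: tip (322,133) and head (322,280), which matches the prediction. Next is green.

>>> arm_command([
  {"delta_pos": [-1,37,0],"dr": [0,0,-2.7]},
  {"delta_pos": [-1,37,0],"dr": [0,0,-2.7]},
  {"delta_pos": [-1,37,0],"dr": [0,0,-2.7]},
  {"delta_pos": [-1,37,0],"dr": [0,0,-2.7]},
  {"delta_pos": [-1,37,0],"dr": [0,0,-2.7]},
  {"delta_pos": [-1,37,0],"dr": [0,0,-2.7]},
  {"delta_pos": [-1,37,0],"dr": [0,0,-2.7]},
  {"delta_pos": [-1,37,0],"dr": [0,0,-2.7]},
  {"delta_pos": [-1,37,0],"dr": [0,0,-2.7]},
  {"delta_pos": [-1,37,0],"dr": [0,0,-2.7]},
  {"delta_pos": [-1,37,0],"dr": [0,0,-2.7]},
  {"delta_pos": [-1,37,0],"dr": [0,0,-2.7]},
  {"delta_pos": [-1,37,0],"dr": [0,0,-2.7]},
  {"delta_pos": [-1,37,0],"dr": [0,0,-2.7]},
  {"delta_pos": [-1,37,0],"dr": [0,0,-2.7]},
  {"delta_pos": [-1,37,0],"dr": [0,0,-2.7]},
  {"delta_pos": [-1,40,0],"dr": [0,0,-2.2]},
  {"delta_pos": [0,0,0],"dr": [0,0,0]},
  {"delta_pos": [0,0,0],"dr": [0,0,0]},
  {"delta_pos": [0,0,0],"dr": [0,0,0]},
], grip=1)

```text
time_s: 18.4
position: [0.5734, 0.271, 0.2138]
tool_rot: [[0.629, 0.777, -0.002], [0.777, -0.629, -0.001], [-0.002, -0.001, -1.0]]
ft_force: [-1.0, -0.2, 0.1]
grip_width: 0.0856
```

```bash
python3 - <<'E'
from h import *
st();snap("wrist","w5")
E
```

```text
18.4 [0.5734 0.271  0.2138] yaw 50.99 tz [-1.8e-03 -7.0e-04 -1.0e+00] q6 -36.4 w 0.0856 F [-1.  -0.2  0.1]
```

View pics/w5.png

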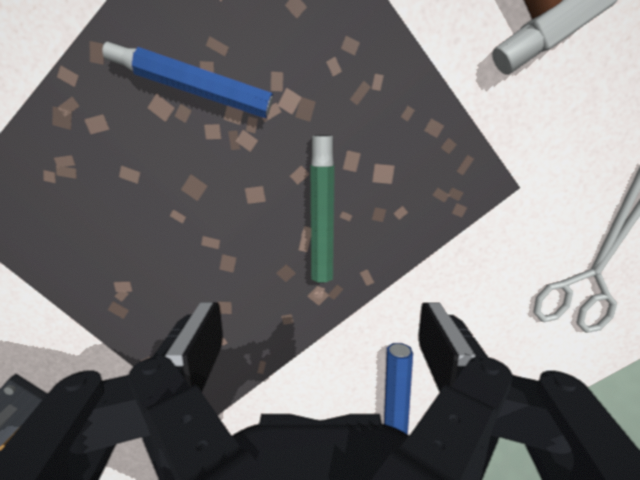

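The green punch is undisturbed, with its head at (322,280) and tip (322,136). The blue head is (262,107) and tip (106,49).

```bash
python3 - <<'E'
from h import *
w=load("w5");punch(w,(322,281),(322,136));punch(w,(263,106),(107,49))
print(proj(w,np.array([.5734,.271,.035])))
E
```

```text
len 0.1294 origin H [0.5738 0.271 ] T [0.5743 0.2707] ang -38.9
len 0.1256 origin H [0.4216 0.2614] T [0.4253 0.2637] ang 31.8
[321.6555821  216.10763405]
```

>>> arm_command([
  {"delta_pos": [0.5,0,-30],"dr": [0,0,0]},
  {"delta_pos": [0,0,-35],"dr": [0,0,0]},
  {"delta_pos": [0,0,-35],"dr": [0,0,0]},
  {"delta_pos": [0,0,-25],"dr": [0,0,0]},
  {"delta_pos": [0,0,-20],"dr": [0,0,0]},
  {"delta_pos": [0,0,-13],"dr": [0,0,0]},
  {"delta_pos": [0,0,-6],"dr": [0,0,0]},
  {"delta_pos": [0,0,0],"dr": [0,0,0]},
  {"delta_pos": [0,0,0],"dr": [0,0,0]},
])

```text
time_s: 19.35
position: [0.5746, 0.2719, 0.0516]
tool_rot: [[0.629, 0.777, 0.002], [0.777, -0.629, 0.0], [0.001, 0.001, -1.0]]
ft_force: [-0.1, -0.6, -0.5]
grip_width: 0.0854
```

>>> arm_command([
  {"delta_pos": [0,0,0],"dr": [0,0,0]},
  {"delta_pos": [0,0,0],"dr": [0,0,0]},
  {"delta_pos": [0,0,0],"dr": [0,0,0]},
  {"delta_pos": [0,0,0],"dr": [0,0,0]},
  {"delta_pos": [0,0,0],"dr": [0,0,0]},
  {"delta_pos": [0,0,0],"dr": [0,0,0]},
  {"delta_pos": [0,0,0],"dr": [0,0,0]},
  {"delta_pos": [0,0,0],"dr": [0,0,0]},
  {"delta_pos": [0,0,0],"dr": [0,0,0]},
  {"delta_pos": [0,0,0],"dr": [0,0,0]},
], grip=0, squeeze=50)

```text
time_s: 20.35
position: [0.5742, 0.272, 0.0509]
tool_rot: [[0.629, 0.777, 0.001], [0.777, -0.629, 0.0], [0.001, 0.0, -1.0]]
ft_force: [-0.6, 0.9, 4.8]
grip_width: 0.0184
```

```bash
python3 - <<'E'
from h import *
st()
E
```

```text
20.4 [0.5742 0.272  0.0509] yaw 51.02 tz [ 6.e-04  3.e-04 -1.e+00] q6 -36.3 w 0.0184 F [-0.6  0.9  4.8]
```

>>> arm_command([
  {"delta_pos": [0,0,10],"dr": [0,0,0]},
  {"delta_pos": [0,0,30],"dr": [0,0,0]},
  {"delta_pos": [0,0,45],"dr": [0,0,0]},
  {"delta_pos": [0,0,45],"dr": [0,0,0]},
  {"delta_pos": [0,0,40],"dr": [0,0,0]},
  {"delta_pos": [0,-38.5,0],"dr": [0,0,3]},
  {"delta_pos": [0,-38.5,0],"dr": [0,0,3]},
  {"delta_pos": [0,-38.5,0],"dr": [0,0,3]},
  {"delta_pos": [0,-38.5,0],"dr": [0,0,3]},
  {"delta_pos": [0,-38.5,0],"dr": [0,0,3]},
  {"delta_pos": [0,-38.5,0],"dr": [0,0,3]},
  {"delta_pos": [0,-38.5,0],"dr": [0,0,3]},
  {"delta_pos": [0,-38.5,0],"dr": [0,0,3]},
  {"delta_pos": [0,-38.5,0],"dr": [0,0,3]},
  {"delta_pos": [0,-38.5,0],"dr": [0,0,3]},
  {"delta_pos": [0,-38.5,0],"dr": [0,0,3]},
  {"delta_pos": [0,-38.5,0],"dr": [0,0,3]},
  {"delta_pos": [0,-38.5,0],"dr": [0,0,3]},
  {"delta_pos": [0,-38.5,0],"dr": [0,0,3]},
  {"delta_pos": [2,-38.5,0],"dr": [0,0,3.3]},
])

```text
time_s: 22.35
position: [0.5753, -0.307, 0.2204]
tool_rot: [[-0.112, 0.994, -0.001], [0.994, 0.112, 0.001], [0.001, -0.001, -1.0]]
ft_force: [0.4, -0.2, -2.1]
grip_width: 0.0186
```

>>> arm_command([
  {"delta_pos": [0,0,0],"dr": [0,0,0]},
  {"delta_pos": [0,0,0],"dr": [0,0,0]},
  {"delta_pos": [0,0,-20],"dr": [0,0,0]},
  {"delta_pos": [0,0,-30],"dr": [0,0,0]},
  {"delta_pos": [0,0,-30],"dr": [0,0,0]},
  {"delta_pos": [0,0,-20],"dr": [0,0,0]},
  {"delta_pos": [0,0,0],"dr": [0,0,0]},
  {"delta_pos": [0,0,0],"dr": [0,0,0]},
  {"delta_pos": [0,0,0],"dr": [0,0,0]},
])

```text
time_s: 23.25
position: [0.5767, -0.3055, 0.1224]
tool_rot: [[-0.111, 0.994, 0.002], [0.994, 0.111, -0.002], [-0.002, 0.002, -1.0]]
ft_force: [-0.9, 0.3, -2.3]
grip_width: 0.0183
```

```bash
python3 - <<'E'
from h import *
st();snap("wrist","w6")
E
```

```text
23.2 [ 0.5767 -0.3055  0.1224] yaw 96.35 tz [ 0.0021 -0.0017 -1.    ] q6 -134.6 w 0.0183 F [-0.9  0.3 -2.3]
```

View pics/w6.png

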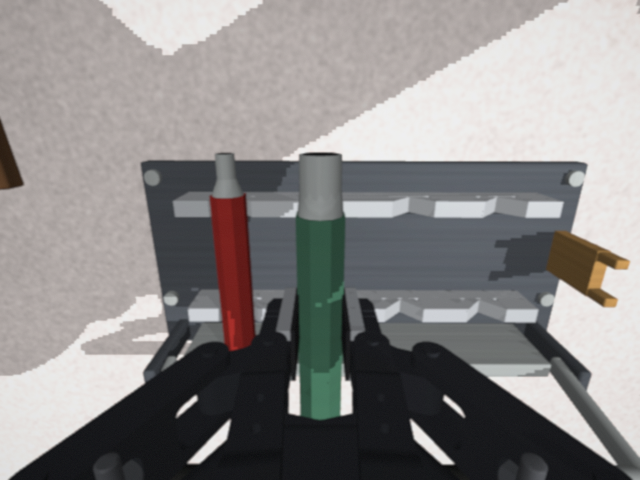

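Green is held straight over lane 2. Red is still in lane 1. I'll lower green and push it home.

>>> arm_command([
  {"delta_pos": [0,0,-20],"dr": [0,0,0]},
  {"delta_pos": [0,0,-20],"dr": [0,0,0]},
  {"delta_pos": [0,0,-10],"dr": [0,0,0]},
  {"delta_pos": [0,0,-7],"dr": [0,0,0]},
  {"delta_pos": [0,0,-5],"dr": [0,0,0]},
  {"delta_pos": [0,0,-3],"dr": [0,0,0]},
  {"delta_pos": [0,0,-2],"dr": [0,0,0]},
  {"delta_pos": [0,0,0],"dr": [0,0,0]},
  {"delta_pos": [0,0,0],"dr": [0,0,0]},
])

```text
time_s: 24.2
position: [0.5763, -0.3056, 0.0566]
tool_rot: [[-0.11, 0.994, 0.002], [0.994, 0.11, -0.002], [-0.002, 0.001, -1.0]]
ft_force: [-5.1, 3.9, 14.8]
grip_width: 0.0187
```

>>> arm_command([
  {"delta_pos": [2,0.2,0],"dr": [0,0,0]},
  {"delta_pos": [2,0.2,0],"dr": [0,0,0]},
  {"delta_pos": [1.5,0.2,0],"dr": [0,0,0]},
  {"delta_pos": [1.5,0.2,0],"dr": [0,0,0]},
  {"delta_pos": [1,0.1,0],"dr": [0,0,0]},
  {"delta_pos": [1,0.1,0],"dr": [0,0,0]},
  {"delta_pos": [0,0,0],"dr": [0,0,0]},
  {"delta_pos": [0,0,0],"dr": [0,0,0]},
])

```text
time_s: 25.0
position: [0.5829, -0.3043, 0.056]
tool_rot: [[-0.11, 0.994, -0.005], [0.994, 0.11, 0.001], [0.001, -0.005, -1.0]]
ft_force: [-17.1, 5.3, 16.3]
grip_width: 0.0184
```

>>> arm_command([
  {"delta_pos": [1.5,1,0],"dr": [0,0,0]},
  {"delta_pos": [1.5,0.3,0],"dr": [0,0,0]},
  {"delta_pos": [0,0,0],"dr": [0,0,0]},
  {"delta_pos": [0,0,0],"dr": [0,0,0]},
])

```text
time_s: 25.4
position: [0.5831, -0.3043, 0.0559]
tool_rot: [[-0.11, 0.994, -0.011], [0.994, 0.11, -0.0], [0.001, -0.011, -1.0]]
ft_force: [-32.0, -1.3, 22.1]
grip_width: 0.0185
```

Against the stop. Next I'll ease off, release, rise and go to blue (yaw 122).

>>> arm_command([
  {"delta_pos": [-2,-0.2,0],"dr": [0,0,0]},
  {"delta_pos": [-2,-0.2,0],"dr": [0,0,0]},
  {"delta_pos": [0,0,0],"dr": [0,0,0]},
])

```text
time_s: 25.7
position: [0.5828, -0.3042, 0.056]
tool_rot: [[-0.11, 0.994, -0.002], [0.994, 0.11, -0.001], [-0.001, -0.002, -1.0]]
ft_force: [-11.9, 0.2, 12.7]
grip_width: 0.0184
```

>>> arm_command([
  {"delta_pos": [0,0,0],"dr": [0,0,0]},
  {"delta_pos": [0,0,0],"dr": [0,0,0]},
  {"delta_pos": [0,0,0],"dr": [0,0,0]},
  {"delta_pos": [0,0,0],"dr": [0,0,0]},
  {"delta_pos": [0,0,0],"dr": [0,0,0]},
  {"delta_pos": [0,0,0],"dr": [0,0,0]},
  {"delta_pos": [0,0,5],"dr": [0,0,0]},
  {"delta_pos": [0,0,15],"dr": [0,0,0]},
  {"delta_pos": [0,0,40],"dr": [0,0,0]},
  {"delta_pos": [0,0,50],"dr": [0,0,0]},
  {"delta_pos": [0,0,50],"dr": [0,0,0]},
  {"delta_pos": [0,0,0],"dr": [0,0,0]},
  {"delta_pos": [0,0,0],"dr": [0,0,0]},
], grip=0.5)

```text
time_s: 27.0
position: [0.5841, -0.3037, 0.2149]
tool_rot: [[-0.11, 0.994, 0.002], [0.994, 0.11, -0.002], [-0.002, 0.002, -1.0]]
ft_force: [0.5, 0.3, -1.7]
grip_width: 0.0428
```

>>> arm_command([
  {"delta_pos": [-10,36,0],"dr": [0,0,1.6]},
  {"delta_pos": [-10,36,0],"dr": [0,0,1.6]},
  {"delta_pos": [-10,36,0],"dr": [0,0,1.6]},
  {"delta_pos": [-10,36,0],"dr": [0,0,1.6]},
  {"delta_pos": [-10,36,0],"dr": [0,0,1.6]},
  {"delta_pos": [-10,36,0],"dr": [0,0,1.6]},
  {"delta_pos": [-10,36,0],"dr": [0,0,1.6]},
  {"delta_pos": [-10,36,0],"dr": [0,0,1.6]},
  {"delta_pos": [-10,36,0],"dr": [0,0,1.6]},
  {"delta_pos": [-10,36,0],"dr": [0,0,1.6]},
  {"delta_pos": [-10,36,0],"dr": [0,0,1.6]},
  {"delta_pos": [-10,36,0],"dr": [0,0,1.6]},
  {"delta_pos": [-10,36,0],"dr": [0,0,1.6]},
  {"delta_pos": [-10,36,0],"dr": [0,0,1.6]},
  {"delta_pos": [-10,36,0],"dr": [0,0,1.6]},
  {"delta_pos": [-10,27,0],"dr": [0,0,1.6]},
  {"delta_pos": [0,0,0],"dr": [0,0,0]},
  {"delta_pos": [0,0,0],"dr": [0,0,0]},
  {"delta_pos": [0,0,0],"dr": [0,0,0]},
], grip=1)

```text
time_s: 28.9
position: [0.4241, 0.2626, 0.2129]
tool_rot: [[-0.528, 0.849, -0.001], [0.849, 0.528, -0.001], [0.0, -0.002, -1.0]]
ft_force: [0.2, 0.8, 0.3]
grip_width: 0.0853
```

```bash
python3 - <<'E'
from h import *
st();snap("wrist","w7");snap("top","t7")
E
```

```text
28.9 [0.4241 0.2626 0.2129] yaw 121.86 tz [-1.4e-03 -7.0e-04 -1.0e+00] q6 -103.7 w 0.0853 F [0.2 0.8 0.3]
```

View pics/w7.png

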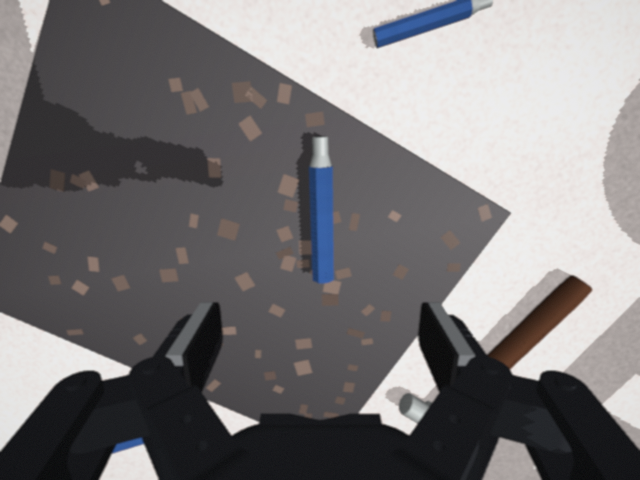

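Blue is undisturbed: head (324,282), tip (320,137).

```bash
python3 - <<'E'
from h import *
w=load("w7");punch(w,(324,282),(320,137))
E
```

```text
len 0.1292 origin H [0.4229 0.2634] T [0.4235 0.2639] ang 33.5
```

>>> arm_command([
  {"delta_pos": [-0.7,0.8,-30],"dr": [0,0,1.2]},
  {"delta_pos": [0,0,-35],"dr": [0,0,0]},
  {"delta_pos": [0,0,-35],"dr": [0,0,0]},
  {"delta_pos": [0,0,-25],"dr": [0,0,0]},
  {"delta_pos": [0,0,-20],"dr": [0,0,0]},
  {"delta_pos": [0,0,-12],"dr": [0,0,0]},
  {"delta_pos": [0,0,-5],"dr": [0,0,0]},
  {"delta_pos": [0,0,0],"dr": [0,0,0]},
  {"delta_pos": [0,0,0],"dr": [0,0,0]},
])

```text
time_s: 29.9
position: [0.4238, 0.264, 0.0522]
tool_rot: [[-0.546, 0.838, 0.001], [0.838, 0.546, 0.0], [-0.0, 0.001, -1.0]]
ft_force: [1.1, 0.1, -1.1]
grip_width: 0.0851
```

>>> arm_command([
  {"delta_pos": [0,0,0],"dr": [0,0,0]},
  {"delta_pos": [0,0,0],"dr": [0,0,0]},
  {"delta_pos": [0,0,0],"dr": [0,0,0]},
  {"delta_pos": [0,0,0],"dr": [0,0,0]},
  {"delta_pos": [0,0,0],"dr": [0,0,0]},
  {"delta_pos": [0,0,0],"dr": [0,0,0]},
  {"delta_pos": [0,0,0],"dr": [0,0,0]},
  {"delta_pos": [0,0,0],"dr": [0,0,0]},
  {"delta_pos": [0,0,0],"dr": [0,0,0]},
  {"delta_pos": [0,0,0],"dr": [0,0,0]},
], grip=0, squeeze=50)

```text
time_s: 30.9
position: [0.4234, 0.2641, 0.0519]
tool_rot: [[-0.546, 0.837, 0.0], [0.837, 0.546, 0.0], [-0.0, 0.0, -1.0]]
ft_force: [-1.0, -0.6, 5.8]
grip_width: 0.0188
```

```bash
python3 - <<'E'
from h import *
st()
E
```

```text
30.9 [0.4234 0.2641 0.0519] yaw 123.12 tz [ 4.e-04  0.e+00 -1.e+00] q6 -104.8 w 0.0188 F [-1.  -0.6  5.8]
```

>>> arm_command([
  {"delta_pos": [0,0,10],"dr": [0,0,0]},
  {"delta_pos": [0,0,30],"dr": [0,0,0]},
  {"delta_pos": [0,0,45],"dr": [0,0,0]},
  {"delta_pos": [0,0,45],"dr": [0,0,0]},
  {"delta_pos": [0,0,40],"dr": [0,0,0]},
  {"delta_pos": [9.8,-34.2,0],"dr": [0,0,-1.8]},
  {"delta_pos": [9.8,-34.2,0],"dr": [0,0,-1.8]},
  {"delta_pos": [9.8,-34.2,0],"dr": [0,0,-1.8]},
  {"delta_pos": [9.8,-34.2,0],"dr": [0,0,-1.8]},
  {"delta_pos": [9.8,-34.2,0],"dr": [0,0,-1.8]},
  {"delta_pos": [9.8,-34.2,0],"dr": [0,0,-1.8]},
  {"delta_pos": [9.8,-34.2,0],"dr": [0,0,-1.8]},
  {"delta_pos": [9.8,-34.2,0],"dr": [0,0,-1.8]},
  {"delta_pos": [9.8,-34.2,0],"dr": [0,0,-1.8]},
  {"delta_pos": [9.8,-34.2,0],"dr": [0,0,-1.8]},
  {"delta_pos": [9.8,-34.2,0],"dr": [0,0,-1.8]},
  {"delta_pos": [9.8,-34.2,0],"dr": [0,0,-1.8]},
  {"delta_pos": [9.8,-34.2,0],"dr": [0,0,-1.8]},
  {"delta_pos": [9.8,-34.2,0],"dr": [0,0,-1.8]},
  {"delta_pos": [10.4,-34.6,0],"dr": [0,0,-1.5]},
])

```text
time_s: 32.9
position: [0.5708, -0.2504, 0.2215]
tool_rot: [[-0.111, 0.994, -0.001], [0.994, 0.111, 0.001], [0.001, -0.001, -1.0]]
ft_force: [0.7, 0.6, -3.8]
grip_width: 0.0184
```

>>> arm_command([
  {"delta_pos": [0,0,0],"dr": [0,0,0]},
  {"delta_pos": [0,0,0],"dr": [0,0,0]},
  {"delta_pos": [0,0,-20],"dr": [0,0,0]},
  {"delta_pos": [0,0,-30],"dr": [0,0,0]},
  {"delta_pos": [0,0,-30],"dr": [0,0,0]},
  {"delta_pos": [0,0,-20],"dr": [0,0,0]},
  {"delta_pos": [0,0,0],"dr": [0,0,0]},
  {"delta_pos": [0,0,0],"dr": [0,0,0]},
  {"delta_pos": [0,0,0],"dr": [0,0,0]},
])

```text
time_s: 33.8
position: [0.5715, -0.2492, 0.1234]
tool_rot: [[-0.112, 0.994, 0.002], [0.994, 0.112, -0.001], [-0.002, 0.002, -1.0]]
ft_force: [0.3, -0.5, -3.2]
grip_width: 0.0185
```

```bash
python3 - <<'E'
from h import *
st();snap("wrist","w8")
E
```

```text
33.8 [ 0.5715 -0.2492  0.1234] yaw 96.46 tz [ 0.0023 -0.0015 -1.    ] q6 -130.9 w 0.0185 F [ 0.3 -0.5 -3.2]
```

View pics/w8.png

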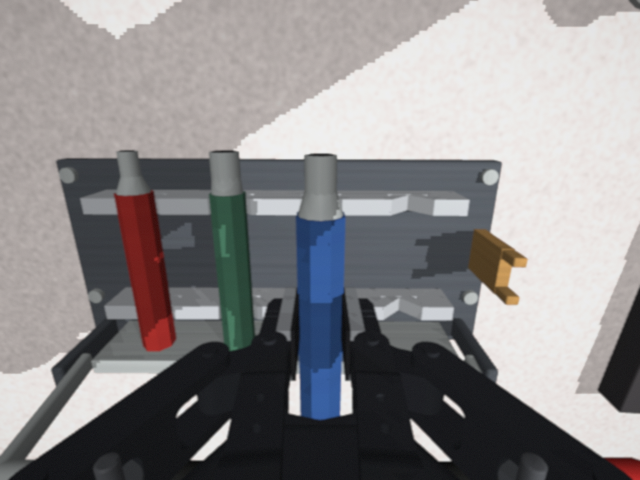

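Red (tip (128,153)) and green (tip (225,153)) are level with each other and home, and blue is held straight over lane 3. I'll lower it and push.

>>> arm_command([
  {"delta_pos": [0,0,-20],"dr": [0,0,0]},
  {"delta_pos": [0,0,-20],"dr": [0,0,0]},
  {"delta_pos": [0,0,-10],"dr": [0,0,0]},
  {"delta_pos": [0,0,-7],"dr": [0,0,0]},
  {"delta_pos": [0,0,-5],"dr": [0,0,0]},
  {"delta_pos": [0,0,-3],"dr": [0,0,0]},
  {"delta_pos": [0,0,-2],"dr": [0,0,0]},
  {"delta_pos": [0,0,0],"dr": [0,0,0]},
  {"delta_pos": [0,0,0],"dr": [0,0,0]},
])

```text
time_s: 34.75
position: [0.5712, -0.2493, 0.0571]
tool_rot: [[-0.112, 0.994, 0.002], [0.994, 0.112, -0.001], [-0.001, 0.001, -1.0]]
ft_force: [-4.6, 3.6, 11.2]
grip_width: 0.0182
```

>>> arm_command([
  {"delta_pos": [2,0.2,0],"dr": [0,0,0]},
  {"delta_pos": [2,0.2,0],"dr": [0,0,0]},
  {"delta_pos": [1.5,0.2,0],"dr": [0,0,0]},
  {"delta_pos": [1.5,0.2,0],"dr": [0,0,0]},
  {"delta_pos": [1,0.1,0],"dr": [0,0,0]},
  {"delta_pos": [1,0.1,0],"dr": [0,0,0]},
  {"delta_pos": [0,0,0],"dr": [0,0,0]},
  {"delta_pos": [0,0,0],"dr": [0,0,0]},
])

```text
time_s: 35.55
position: [0.5766, -0.2486, 0.057]
tool_rot: [[-0.112, 0.994, -0.008], [0.994, 0.112, -0.0], [0.001, -0.008, -1.0]]
ft_force: [-24.1, 0.4, 19.8]
grip_width: 0.0184
```

>>> arm_command([
  {"delta_pos": [1.5,0.3,0],"dr": [0,0,0]},
  {"delta_pos": [1.5,0.3,0],"dr": [0,0,0]},
  {"delta_pos": [0,0,0],"dr": [0,0,0]},
  {"delta_pos": [0,0,0],"dr": [0,0,0]},
])

```text
time_s: 35.95
position: [0.5768, -0.2486, 0.0569]
tool_rot: [[-0.112, 0.994, -0.015], [0.994, 0.112, 0.0], [0.002, -0.015, -1.0]]
ft_force: [-39.8, -2.7, 25.6]
grip_width: 0.0182
```

Home. I'll ease off, release, rise and check from above.

>>> arm_command([
  {"delta_pos": [-2,-0.2,0],"dr": [0,0,0]},
  {"delta_pos": [-3,-0.2,0],"dr": [0,0,0]},
  {"delta_pos": [0,0,0],"dr": [0,0,0]},
])

```text
time_s: 36.25
position: [0.5764, -0.2486, 0.057]
tool_rot: [[-0.112, 0.994, -0.002], [0.994, 0.112, -0.001], [-0.001, -0.002, -1.0]]
ft_force: [-13.0, 0.8, 14.3]
grip_width: 0.0183
```

>>> arm_command([
  {"delta_pos": [0,0,0],"dr": [0,0,0]},
  {"delta_pos": [0,0,0],"dr": [0,0,0]},
  {"delta_pos": [0,0,0],"dr": [0,0,0]},
  {"delta_pos": [0,0,0],"dr": [0,0,0]},
  {"delta_pos": [0,0,0],"dr": [0,0,0]},
  {"delta_pos": [0,0,0],"dr": [0,0,0]},
  {"delta_pos": [0,0,5],"dr": [0,0,0]},
  {"delta_pos": [0,0,15],"dr": [0,0,0]},
  {"delta_pos": [0,0,40],"dr": [0,0,0]},
  {"delta_pos": [0,0,50],"dr": [0,0,0]},
  {"delta_pos": [0,0,50],"dr": [0,0,0]},
  {"delta_pos": [0,0,0],"dr": [0,0,0]},
  {"delta_pos": [0,0,0],"dr": [0,0,0]},
], grip=0.5)

```text
time_s: 37.55
position: [0.578, -0.2481, 0.2158]
tool_rot: [[-0.112, 0.994, 0.002], [0.994, 0.112, -0.001], [-0.002, 0.002, -1.0]]
ft_force: [-1.1, -0.2, -0.2]
grip_width: 0.0429
```

```bash
python3 - <<'E'
from h import *
st();w,im=snap("wrist","w9");snap("top","t9");P=(.5678,-.2781,.111)
for y in(-84,-28,28):print([proj(w,W(P,q)).round(1) for q in((72,y,50),(-34,y,50),(-58,y,40))])
cv2.imwrite("pics/w9c.png",cv2.resize(im[110:340,130:530],None,fx=2,fy=2,interpolation=cv2.INTER_CUBIC))
E
```

```text
37.5 [ 0.578  -0.2481  0.2158] yaw 96.42 tz [ 0.002  -0.0014 -1.    ] q6 -130.4 w 0.0429 F [-1.1 -0.2 -0.2]
[array([198.3, 281.8]), array([183.7, 164.6]), array([184.6, 133.5])]
[array([259.4, 281.9]), array([252.2, 164.6]), array([252.7, 133.5])]
[array([320.6, 282.1]), array([320.7, 164.7]), array([320.8, 133.6])]
```

View pics/w9c.png

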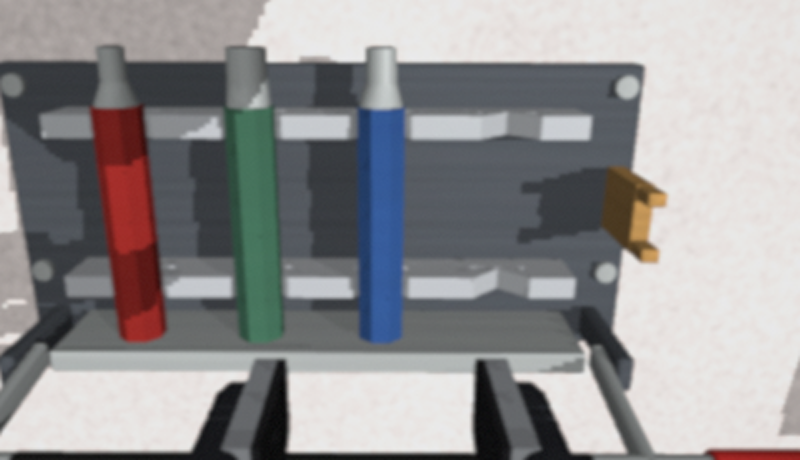

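All three are home: tips level at crop row 47, heads at the stop. Next is the keeper grip.

>>> arm_command([
  {"delta_pos": [5,12,2],"dr": [0,0,-7.5]},
  {"delta_pos": [5,12,2],"dr": [0,0,-7.5]},
  {"delta_pos": [5,12,0],"dr": [0,0,-7.5]},
  {"delta_pos": [5,12,0],"dr": [0,0,-7.5]},
  {"delta_pos": [5,12,0],"dr": [0,0,-7.5]},
  {"delta_pos": [5,12,0],"dr": [0,0,-7.5]},
  {"delta_pos": [5,12,0],"dr": [0,0,-7.5]},
  {"delta_pos": [5,12,0],"dr": [0,0,-7.5]},
  {"delta_pos": [5,12,0],"dr": [0,0,-7.5]},
  {"delta_pos": [5,12,0],"dr": [0,0,-7.5]},
  {"delta_pos": [5,12,0],"dr": [0,0,-7.5]},
  {"delta_pos": [4,12,0],"dr": [0,0,-7.5]},
  {"delta_pos": [0,0,0],"dr": [0,0,0]},
  {"delta_pos": [0,0,0],"dr": [0,0,0]},
  {"delta_pos": [0,0,0],"dr": [0,0,0]},
], grip=1)

```text
time_s: 39.15
position: [0.6367, -0.1047, 0.218]
tool_rot: [[0.993, 0.114, -0.001], [0.114, -0.993, 0.0], [-0.001, -0.0, -1.0]]
ft_force: [0.0, -0.5, -0.6]
grip_width: 0.0856
```

```bash
python3 - <<'E'
from h import *
st();c,im=snap("wrist","w10")
hsv=cv2.cvtColor(im,cv2.COLOR_BGR2HSV);m=((hsv[...,0]<6)|(hsv[...,0]>174))&(hsv[...,1]>170)&(hsv[...,2]>60)
n,l,s,ce=cv2.connectedComponentsWithStats(m.astype('u1'))
for i in range(1,n):
    if s[i,4]>60:print(s[i],ce[i].round(1),unproj(c,*ce[i],.125).round(4))
print(proj(c,np.array([.637,-.1035,.125])))
E
```

```text
39.1 [ 0.6367 -0.1047  0.218 ] yaw 6.54 tz [-1.1e-03  2.0e-04 -1.0e+00] q6 -26.4 w 0.0856 F [ 0.  -0.5 -0.6]
[ 25 122  44  12 383] [ 47.5 127.3] [ 0.4678 -0.0465  0.125 ]
[ 308  221   23   54 1102] [319.  247.3] [ 0.635  -0.1033  0.125 ]
[227 425  20   9 107] [234.9 427.7] [ 0.5854 -0.2644  0.125 ]
[321.98978855 247.91611883]
```

>>> arm_command([
  {"delta_pos": [-1,1,-20],"dr": [0,0,0]},
  {"delta_pos": [0,0,-25],"dr": [0,0,0]},
  {"delta_pos": [0,0,-25],"dr": [0,0,0]},
  {"delta_pos": [0,0,-18],"dr": [0,0,0]},
  {"delta_pos": [0,0,0],"dr": [0,0,0]},
  {"delta_pos": [0,0,0],"dr": [0,0,0]},
])

```text
time_s: 39.8
position: [0.6361, -0.1036, 0.1312]
tool_rot: [[0.994, 0.112, 0.0], [0.112, -0.994, -0.0], [0.0, 0.0, -1.0]]
ft_force: [0.1, -0.7, 0.0]
grip_width: 0.0855
```

>>> arm_command([
  {"delta_pos": [0,0,0],"dr": [0,0,0]},
  {"delta_pos": [0,0,0],"dr": [0,0,0]},
  {"delta_pos": [0,0,0],"dr": [0,0,0]},
  {"delta_pos": [0,0,0],"dr": [0,0,0]},
  {"delta_pos": [0,0,0],"dr": [0,0,0]},
  {"delta_pos": [0,0,0],"dr": [0,0,0]},
  {"delta_pos": [0,0,0],"dr": [0,0,0]},
  {"delta_pos": [0,0,0],"dr": [0,0,0]},
  {"delta_pos": [0,0,0],"dr": [0,0,0]},
  {"delta_pos": [0,0,0],"dr": [0,0,0]},
], grip=0, squeeze=25)

```text
time_s: 40.8
position: [0.6361, -0.1031, 0.1309]
tool_rot: [[0.994, 0.112, 0.001], [0.112, -0.994, -0.0], [0.001, 0.0, -1.0]]
ft_force: [-0.4, 0.0, 4.1]
grip_width: 0.015
```

```bash
python3 - <<'E'
from h import *
st()
P=(.5678,-.2781,.111)
g=lambda b:W(P,(77-65*np.cos(b),168,60+65*np.sin(b)))*1000
print(g(1.75),g(0))
bs=np.linspace(1.72,0,31)
print([(g(bs[i+1])-g(bs[i])).round(1).tolist() for i in range(30)])
E
```

```text
40.8 [ 0.6361 -0.1031  0.1309] yaw 6.42 tz [ 5.e-04 -1.e-04 -1.e+00] q6 -26.1 w 0.015 F [-0.4  0.   4.1]
[ 637.23108979 -101.32103622  123.95908655] [ 561.11641996 -109.80463536   60.        ]
[[-3.7, -0.4, 0.4], [-3.7, -0.4, 0.2], [-3.7, -0.4, 0.0], [-3.7, -0.4, -0.2], [-3.7, -0.4, -0.4], [-3.7, -0.4, -0.6], [-3.6, -0.4, -0.8], [-3.6, -0.4, -1.0], [-3.5, -0.4, -1.2], [-3.4, -0.4, -1.4], [-3.3, -0.4, -1.6], [-3.2, -0.4, -1.8], [-3.1, -0.3, -2.0], [-3.0, -0.3, -2.2], [-2.9, -0.3, -2.3], [-2.7, -0.3, -2.5], [-2.6, -0.3, -2.7], [-2.4, -0.3, -2.8], [-2.3, -0.3, -2.9], [-2.1, -0.2, -3.1], [-1.9, -0.2, -3.2], [-1.7, -0.2, -3.3], [-1.5, -0.2, -3.4], [-1.3, -0.2, -3.5], [-1.1, -0.1, -3.5], [-0.9, -0.1, -3.6], [-0.7, -0.1, -3.7], [-0.5, -0.1, -3.7], [-0.3, -0.0, -3.7], [-0.1, -0.0, -3.7]]
```

>>> arm_command([
  {"delta_pos": [-3.7,-0.4,0.4],"dr": [0,0,0]},
  {"delta_pos": [-3.7,-0.4,0.2],"dr": [0,0,0]},
  {"delta_pos": [-3.7,-0.4,0],"dr": [0,0,0]},
  {"delta_pos": [-3.7,-0.4,-0.2],"dr": [0,0,0]},
  {"delta_pos": [-3.7,-0.4,-0.4],"dr": [0,0,0]},
  {"delta_pos": [-3.7,-0.4,-0.6],"dr": [0,0,0]},
  {"delta_pos": [-3.6,-0.4,-0.8],"dr": [0,0,0]},
  {"delta_pos": [-3.6,-0.4,-1.0],"dr": [0,0,0]},
  {"delta_pos": [-3.5,-0.4,-1.2],"dr": [0,0,0]},
  {"delta_pos": [-3.4,-0.4,-1.4],"dr": [0,0,0]},
  {"delta_pos": [-3.3,-0.4,-1.6],"dr": [0,0,0]},
  {"delta_pos": [-3.2,-0.4,-1.8],"dr": [0,0,0]},
  {"delta_pos": [-3.1,-0.3,-2.0],"dr": [0,0,0]},
  {"delta_pos": [-3.0,-0.3,-2.2],"dr": [0,0,0]},
  {"delta_pos": [-2.9,-0.3,-2.3],"dr": [0,0,0]},
  {"delta_pos": [0,0,0],"dr": [0,0,0]},
])

```text
time_s: 42.4
position: [0.5846, -0.1091, 0.1159]
tool_rot: [[0.994, 0.112, 0.002], [0.112, -0.994, -0.001], [0.002, 0.001, -1.0]]
ft_force: [4.2, -0.8, 1.9]
grip_width: 0.0149
```

>>> arm_command([
  {"delta_pos": [-2.7,-0.3,-2.5],"dr": [0,0,0]},
  {"delta_pos": [-2.6,-0.3,-2.7],"dr": [0,0,0]},
  {"delta_pos": [-2.4,-0.3,-2.8],"dr": [0,0,0]},
  {"delta_pos": [-2.3,-0.3,-2.9],"dr": [0,0,0]},
  {"delta_pos": [-2.1,-0.2,-3.1],"dr": [0,0,0]},
  {"delta_pos": [-1.9,-0.2,-3.2],"dr": [0,0,0]},
  {"delta_pos": [-1.7,-0.2,-3.3],"dr": [0,0,0]},
  {"delta_pos": [-1.5,-0.2,-3.4],"dr": [0,0,0]},
  {"delta_pos": [-1.3,-0.2,-3.5],"dr": [0,0,0]},
  {"delta_pos": [-1.1,-0.1,-3.5],"dr": [0,0,0]},
  {"delta_pos": [-0.9,-0.1,-3.6],"dr": [0,0,0]},
  {"delta_pos": [-0.7,-0.1,-3.7],"dr": [0,0,0]},
  {"delta_pos": [0,0,0],"dr": [0,0,0]},
])

```text
time_s: 43.7
position: [0.5631, -0.1113, 0.077]
tool_rot: [[0.994, 0.112, 0.001], [0.112, -0.994, 0.0], [0.001, 0.0, -1.0]]
ft_force: [6.8, 0.1, -1.6]
grip_width: 0.0149
```

>>> arm_command([
  {"delta_pos": [-0.5,-0.1,-3.7],"dr": [0,0,0]},
  {"delta_pos": [-0.3,0,-3.7],"dr": [0,0,0]},
  {"delta_pos": [-0.1,0,-3.7],"dr": [0,0,0]},
  {"delta_pos": [0,0,0],"dr": [0,0,0]},
  {"delta_pos": [0,0,0],"dr": [0,0,0]},
])

```text
time_s: 44.2
position: [0.5621, -0.1114, 0.0659]
tool_rot: [[0.994, 0.112, 0.0], [0.112, -0.994, 0.0], [0.0, -0.0, -1.0]]
ft_force: [5.4, -1.2, 1.2]
grip_width: 0.0151
```

>>> arm_command([
  {"delta_pos": [0,0,-1.5],"dr": [0,0,0]},
  {"delta_pos": [0,0,-1.5],"dr": [0,0,0]},
  {"delta_pos": [0,0,-1.5],"dr": [0,0,0]},
  {"delta_pos": [0,0,0],"dr": [0,0,0]},
  {"delta_pos": [0,0,0],"dr": [0,0,0]},
])

```text
time_s: 44.7
position: [0.5621, -0.1115, 0.0637]
tool_rot: [[0.994, 0.112, 0.001], [0.112, -0.994, -0.001], [0.001, 0.001, -1.0]]
ft_force: [-0.4, 1.9, 21.6]
grip_width: 0.015
```

>>> arm_command([
  {"delta_pos": [0,0,2],"dr": [0,0,0]},
  {"delta_pos": [0,0,0],"dr": [0,0,0]},
])

```text
time_s: 44.9
position: [0.5621, -0.1114, 0.0639]
tool_rot: [[0.994, 0.112, 0.0], [0.112, -0.994, -0.0], [0.0, 0.0, -1.0]]
ft_force: [5.3, -0.5, 4.9]
grip_width: 0.0151
```

>>> arm_command([
  {"delta_pos": [0,0,0],"dr": [0,0,0]},
  {"delta_pos": [0,0,0],"dr": [0,0,0]},
  {"delta_pos": [0,0,0],"dr": [0,0,0]},
  {"delta_pos": [0,0,0],"dr": [0,0,0]},
  {"delta_pos": [0,0,0],"dr": [0,0,0]},
  {"delta_pos": [0,0,0],"dr": [0,0,0]},
  {"delta_pos": [0,0,0],"dr": [0,0,0]},
  {"delta_pos": [0,0,15],"dr": [0,0,0]},
  {"delta_pos": [0,0,35],"dr": [0,0,0]},
  {"delta_pos": [0,0,50],"dr": [0,0,0]},
  {"delta_pos": [0,0,50],"dr": [0,0,0]},
  {"delta_pos": [0,20,20],"dr": [0,0,0]},
  {"delta_pos": [0,40,0],"dr": [0,0,0]},
  {"delta_pos": [0,40,0],"dr": [0,0,0]},
  {"delta_pos": [0,0,0],"dr": [0,0,0]},
  {"delta_pos": [0,0,0],"dr": [0,0,0]},
], grip=1)

```text
time_s: 46.5
position: [0.562, -0.0108, 0.234]
tool_rot: [[0.994, 0.113, 0.0], [0.113, -0.994, -0.0], [0.0, 0.0, -1.0]]
ft_force: [0.3, -0.9, 0.6]
grip_width: 0.0855
```

```bash
python3 - <<'E'
from h import *
st();c,im=snap("top","t11");P=(.5678,-.2781,.111)
k=lambda q:((q-[330,170]+.5)*5-.5).round()
for b in(0,.06,.15,.3):print(b,[k(proj(c,W(P,(77-65*np.cos(b),y,60+65*np.sin(b))))) for y in(168,0,-130)])
a=cv2.resize(im[170:270,330:490],None,fx=5,fy=5,interpolation=cv2.INTER_CUBIC)
cv2.imwrite("pics/t11c.png",np.clip(a*1.6,0,255).astype('u1'))
E
```

```text
46.5 [ 0.562  -0.0108  0.234 ] yaw 6.52 tz [ 0.e+00 -3.e-04 -1.e+00] q6 -19.7 w 0.0855 F [ 0.3 -0.9  0.6]
0 [array([ 90., 294.]), array([410., 254.]), array([659., 224.])]
0.06 [array([ 90., 293.]), array([412., 253.]), array([661., 223.])]
0.15 [array([ 91., 290.]), array([414., 251.]), array([664., 220.])]
0.3 [array([ 91., 284.]), array([417., 244.]), array([670., 213.])]
```

View pics/t11c.png

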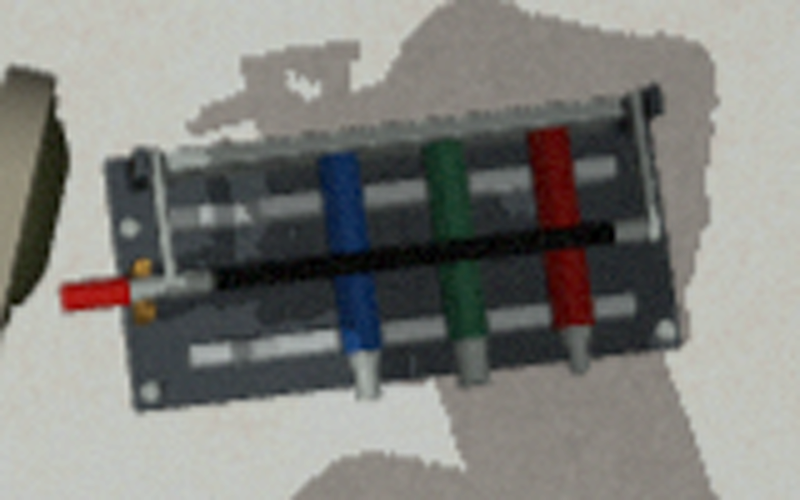

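The rod lies between the catch prongs, its grip and middle (95,296) and (410,257) are where a shut bar should be, and the punches are undisturbed. Handing in.

```bash
python3 -c "
from rig import env
print(env.close_job())"
```

```text
the job is handed in; nothing more can be done
None
```

The job is done and handed in at about 46.5 s of the 210 s allowed; no verdict was reported.

- **What I did:** I swung the keeper bar up to about 1.7 rad and laid the three punches found on the slab in their own grooves: red in lane 1, green in lane 2, blue in lane 3. No yellow punch was there. Each was pushed against the back stop until the force rose to 32–40 N with no more movement. I then swung the bar down by its red grip until it met its stop.
- **Last checks:** The close-up before shutting showed all three punches straight, cutting ends level and heads on the stop. With the bar shut, the grip stood about 60–61 mm high (60 expected) and resisted a 22 N downward push. The final top picture shows the rod between the catch prongs, the punches undisturbed and the arm clear.
- **Disagreements and limits:**
  - My first estimate of the fixture was about 1.5 mm off sideways; I corrected it from where red seated.
  - The upswing of the bar peaked at about 35 N on the wrist for a moment; the limit is 120 N.
  - The arm stayed well away from the hammer, oilstone and spool and the two look-alike blue punches. I did not measure their positions again at the end.

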